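# Index the inspection turntable and load a standing fang bolt

## Robot

A 7-joint arm with a two-finger parallel gripper is mounted at the origin on the work surface. World frame = base frame: x ahead of the robot, y to its left, z up, the work surface at z = 0. Lengths are in m, angles in rad, forces in N, time in s.
With the tool pointing down it reaches from about 0.4 to 0.85 m from the base axis. Payload 10.4 kg.
Tool frame: the origin (TCP) lies at the centre of the arm's flange, where the gripper is bolted on; the fingertips stand 182 mm ahead of it and the grasp point (between the pads) lies 164 mm ahead of it; z points along the fingers, y is the line along which they close (so a half turn about z gives the same grasp; the last joint's range is limited). The gripper opens to 87 mm and grips with 3 to 60 N. Pads are 19 mm wide; open, the fingers measure 117 mm over their backs; the gripper's body (75 mm by 190 mm) begins 51 mm behind the grasp point.
Start: joints at [1.209, 0.332, -0.065, 1.46, 0.022, 1.35, -0.088], TCP at [0.208, -0.589, 0.405] pointing down, gripper open.
Joint ranges: [-2.6, 2.6], [-0.5, 2.12], [-1.47, 1.34], [0.16, 2.42], [-1.27, 4.41], [0.06, 2.06], [-2.6, 2.6]. Speed limits (rad/s): [2.22, 2.22, 2.79, 2.79, 3.14, 3.14, 3.14].

## Interface

Orientations are given as a unit quaternion [x, y, z, w].
In Python, from bench import r, eyes, job gives the robot as it stands. The module is installed in compiled form; this text tells all that it offers.
- The arm moves only by the shell command python3 -m inch 'ROWS' [OPENING] [FORCE]. ROWS is JSON, a list of rows, each a list of 6 numbers: the shift along the tool's x, y, z normalised to -1 to 1, where 1 is 4 cm, then the turn, a rotation vector about the tool's x, y, z normalised to -1 to 1, where 1 is 0.12 rad. In form: [[x, y, z, wx, wy, wz], ...]. A call has exactly 5 rows; each row shifts and turns the commanded pose from where the row before left it, along the tool's axes as they then stand; what a row does not reach is not made up. A row lasts 1/12 s, in which the tool goes at most 41.7 mm and 7.16 degrees, less where a joint would pass 70% of its speed; a pose out of reach is approached as far as the arm can. A call with a number of a shift or a turn outside -1 to 1 is refused whole. A call with a gripper value outside its range is refused whole. OPENING is the gripper command: -1 is shut, 1 is fully open, values between are in proportion, set as the call begins (- or left out, the last holds). The fingers move at their own pace and stop on an object; FORCE is the grip in N (left out, the last holds). Time passes only in rows, so rows that do not move let the fingers close, or fill a call up. It gives the time, the measured TCP pose, the force, the opening and the grip force at its end, in the units of the state.
- r.read_state(): the state, without advancing time (a new reading comes with each control period).
- eyes.camera(name): name is "scene" or "top" or "wrist"; returns a dict with "pixels" (400x640x3 uint8, red, green, blue), "fx", "fy", "cx", "cy" (pixels), "D" ([k1, k2, p1, p2, k3] as OpenCV has them; the pictures are not rectified), "extrinsics" (4x4, takes a point from camera to world coordinates). Camera axes: x right, y down, z forward; pixel columns grow to the right and rows downward; lengths in m; the calibration is good to about 2 mm. A picture is of the moment at which its call begins. There is no depth.
- job.close_job(): hands the job in; it is judged then, once.
The state is a dict: "time": time; "joint_positions": joint angles; "joint_vel": joint speeds; "joint_torque": joint torques, N m; "ee_pos": TCP position; "eef_rot": TCP orientation; "ft_force": force on the tool from outside, world axes, zero at the start; "torque": the same for the moment, N m; "width": finger opening in m; "grip_force": force on a finger pad.
Only numpy, scipy, OpenCV 4.12 (cv2) and the standard library are available. Lean on these libraries where they do the work, as an engineer would, in place of code of your own. Each camera call takes 0.05 s, during which the arm holds its last target. There are 200 camera calls.

## Task

First turn the cast-iron turntable by one of its upright posts until the large empty bolt nest stands in front of the fixed pointer. Then lift the long hex-headed bolt by its head out of its pipe stand, lay it head-up in the sloping rest and let go to change your grip, take it again by the bare middle of its shank, and set it down gently, lying fully home in that nest with its head in the head pocket. Leave the nest at the pointer and the other things on the table where they are.

Things in the scene. Friction and masses are not known exactly. Their poses are not given: they have to be found in the camera images.
- axis (a point): Centre of the turntable's flat disc top, 50 mm above the table; the disc, grey iron and 300 mm across, turns about the vertical through it. On the disc, 120 degrees apart, each along a tangent 85 mm from the axis: the large empty bolt nest, a smaller, narrower empty nest (wrong one) and a clamped fishplate offcut 130 x 62 x 20 mm. z up; axes fixed, the pointer stands on the -x side.
- base: Fixed base under the disc, 310 mm across; origin under its centre on the table, z up. On its -x side stands the pointer: a steel upright 157 to 192 mm from the axis, its top 66 mm above the table.
- disc (a joint): Turning angle of the disc (rad), growing counter-clockwise seen from above, free to turn both ways without a stop; at 0 and equally at 6.283 (a full turn) the large nest is exactly in front of the pointer. Friction about 0.3 N m; it stays where it is left.
- post0 (a point): One of three alike upright steel posts on the disc for turning it: 18 mm diameter, 128 mm from the axis, between the nests, rising from 50 to 130 mm above the table. This point is on its axis, 15 mm below its top (115 mm above the table). This one stands opposite the large nest. All else on the disc is lower than 93 mm above the table.
- post1 (a point): Second post, same size, same point on it (120 degrees counter-clockwise from post0).
- post2 (a point): Third post, same size, same point on it (120 degrees clockwise from post0).
- nest (a point): Large nest: where bolt_mid of the loaded bolt belongs, 78 mm above the table, 28 mm above the disc. Axes turn with the disc: z up, y along the lying bolt from foot to head. Two V saddles (90 degrees, open upwards, 46 mm wide, edges 6 mm above this point) bear the shank at y = -72 to -26 and 26 to 49 mm; between them it is bare, with room for fingers down to the disc.
- nest_pocket (a point): Head pocket of the large nest: where the centre of the bolt's head belongs, 63 mm from point nest along +y; same axes. Side cheeks 48 mm apart inside, y = 49 to 78 mm from point nest, and an end plate at 78 mm, all rising 14 mm above this point and so close that no finger fits beside the head. The head has 4 to 5 mm of play each way along y.
- load_point (a point): Fixed point in front of the pointer where point nest must stand when loading (same height, 85 mm from the axis towards the pointer); axes of the fixed base, which are also those of point nest when it is there.
- bolt_mid (a point): Oily-black bolt to be loaded, standing plumb, head-up in the pipe stand: round shank 22 mm diameter, 135 mm long; hexagonal head 36 mm across flats, 20 mm thick; 155 mm in all, about 0.58 kg. Point on the axis 82 mm from the foot, near the centre of mass (91 mm); z from foot to head. Hexagon corners lie on the x axis, two flats face +y and -y (a pair every 60 degrees).
- bolt_head (a point): Centre of the bolt's head, 145 mm from the foot end, 63 mm from bolt_mid along z; same axes. In the stand it is 155 mm above the table.
- stand_mouth (a point): Middle of the mouth of the pipe stand, 125 mm above the table: fixed upright pipe, 34 mm outside, 25 mm bore, on a 110 mm square foot plate. The bolt stands 115 mm deep in it, its foot 10 mm above the table; only 20 mm of shank and the head stand out.
- rest_mid (a point): Fixed sloping rest: where bolt_mid lies when the bolt rests in it, 100 mm above the table. Axes: z up; the resting bolt points from foot to head along (0, 0.707, 0.707). Two 90-degree V saddles, open along (0, -0.707, 0.707), bear the shank 74 to 34 mm below and 26 to 46 mm above this point along the bolt; between them it is bare, with room for fingers beside and beneath.
- rest_foot (a point): Where the foot end of the bolt comes to lie in the rest, on a stop plate, 82.5 mm from rest_mid down along the bolt, 42 mm above the table; axes of the rest. The head is clear above the upper saddle. The rest's foot plate is 70 x 170 mm.
- short_bolt_mid (a point): Bystander: a short black bolt standing on its head, 93 mm tall, head 39 mm across; point half-way up, about 45 mm.
- ring_gauge: Bystander: brass thread ring gauge, 72 mm across, 20 mm high, lying flat; origin under its centre.
Not all that is in view belongs to the job. Leave any yellow look-alike of the part that bears bolt_mid alone.

How it is judged:
On the way, in this order (a step that is already met when the one before it is completed fails the run):
1. the large nest stands in front of the pointer, at rest (horizontal distance between nest and load_point below 0.012 m and velocity of joint disc between -0.05 and 0.05 rad/s and distance of bolt_mid from where it was at the start of the episode below 0.02 m), for 0.3 s.
2. the bolt lies head-up in the sloping rest and the fingers are off it (distance between bolt_mid and rest_mid below 0.015 m and angle between bolt_mid's own z axis and vertical below 0.95 rad and contact force between the fingers and bolt below 0.1 N), for 0.2 s.
At the end, for the whole second after the job is handed in: The bolt lies released and at rest in the large nest, its middle within 10 mm of the nest point sideways and along and within 5 mm in height, its axis within 0.1 rad of the nest's, head in the head pocket; the nest is within 15 mm of the loading point at the pointer (horizontal distance between nest and load_point below 0.015 m and horizontal distance between bolt_mid and nest below 0.01 m and z of bolt_mid in the frame of nest between -0.005 and 0.005 m and y of bolt_head in the frame of nest above 0.05 m and angle between the z axis of bolt_mid and the y axis of nest, either way round below 0.1 rad and contact force between the fingers and bolt below 0.1 N and linear speed of bolt below 0.02 m/s); the robot touches nothing.
It fails at once if a bystander is pushed more than 30 mm (distance of any of short_bolt_mid, ring_gauge from where it was at the start of the episode above 0.03 m).
It fails at once if the bolt is dropped or slammed onto the turntable (contact force between bolt and disc above 90 N).
It also fails if it takes over 72 s, if anything falls off the work surface, if the arm or the gripper's body presses on something with over 40 N, if the wrist force passes 120 N, or if a joint passes its speed limit or range.

## Working session

There is one attempt and no reset: what is moved stays moved. The work goes in short steps, Python scripts to look and compute and a shell command to move; the robot and the scene stay as the last step left them, time stands still between calls to the robot, and variables do not carry over. Pictures are saved under pics/ and viewed, at most 10 in all, crops included, and the job is handed in when it is done.

```bash
mkdir -p pics; python3 - <<'E'
from bench import r,eyes,job
import cv2,numpy as np,pickle
s=r.read_state();print({k:np.round(v,3).tolist() for k,v in s.items()})
d={}
for n in ("scene","top"):
    c=eyes.camera(n);d[n]=c;cv2.imwrite(f'pics/{n}0.png',c["pixels"][...,::-1])
    print(n,c["fx"],c["fy"],c["cx"],c["cy"],c["D"],np.round(c["extrinsics"],4).tolist())
pickle.dump(d,open('d0.pkl','wb'))
E
```

```text
{'time': 0.0, 'joint_positions': [1.209, 0.333, -0.065, 1.461, 0.022, 1.35, -0.089], 'joint_vel': [-0.0, 0.001, -0.0, -0.0, -0.002, -0.0, 0.0], 'joint_torque': [-0.001, -62.326, 0.024, -38.99, -0.062, 0.04, 0.0], 'ee_pos': [0.208, -0.589, 0.404], 'eef_rot': [0.986, 0.169, -0.0, -0.001], 'ft_force': [-0.337, 0.104, -0.075], 'torque': [0.046, -0.038, 0.009], 'grip_force': 0.0, 'width': 0.087}
scene 394.5661003299462 394.5661003299462 325.9830197412393 203.75543331212174 [-0.00673808  0.          0.          0.          0.        ] [[0.4048, 0.7215, -0.5617, 1.0779], [0.9143, -0.3101, 0.2606, -0.3109], [0.0139, -0.6191, -0.7852, 0.9148], [0.0, 0.0, 0.0, 1.0]]
top 503.4471247793262 503.4471247793262 316.6980658886336 204.6961589326206 [-0.07926702  0.          0.          0.          0.        ] [[0.0291, -0.9808, 0.193, 0.2574], [-0.9996, -0.0274, 0.0113, -0.024], [-0.0058, -0.1933, -0.9811, 1.3272], [0.0, 0.0, 0.0, 1.0]]
```

View pics/scene0.png

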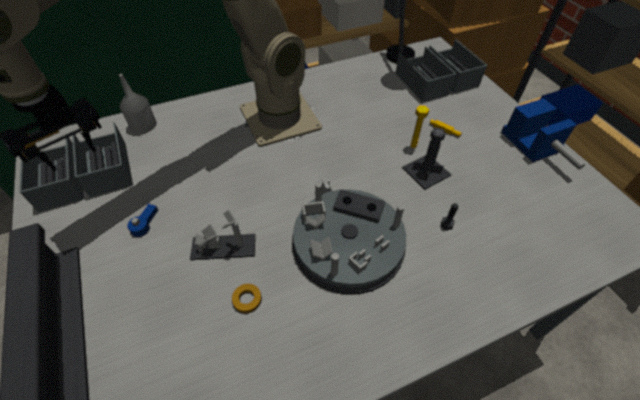

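View pics/top0.png

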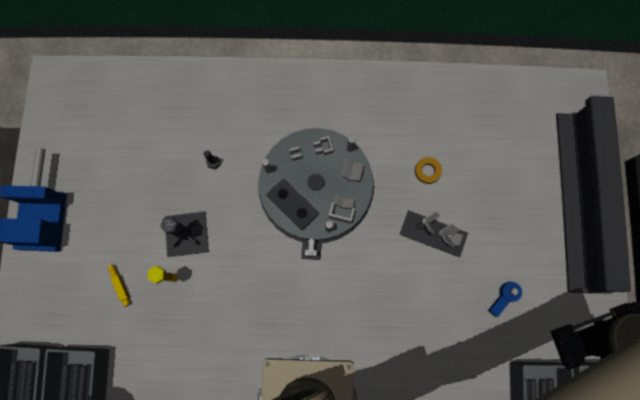

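The scene picture shows the turntable at about (350,240), the stand at (430,160), the rest at (223,240), the ring at (247,297) and the short bolt at (450,215). In the top picture the disc centre is at about (316,183), the pointer at (312,248), the stand at (186,232) with the bolt head at (168,226), and the rest at (434,233). Next I enlarge the parts that matter.

```bash
cat > h.py <<'E'
import cv2,numpy as np,pickle
def ray(c,u,v):
    K=np.array([[c["fx"],0,c["cx"]],[0,c["fy"],c["cy"]],[0,0,1]]);
    p=cv2.undistortPoints(np.array([[[u,v]]],float),K,np.array(c["D"],float))[0,0]
    T=np.array(c["extrinsics"]);return T[:3,3],T[:3,:3]@np.array([p[0],p[1],1])
def atz(c,u,v,z):
    o,d=ray(c,u,v);return o+d*(z-o[2])/d[2]
def proj(c,P):
    K=np.array([[c["fx"],0,c["cx"]],[0,c["fy"],c["cy"]],[0,0,1]]);T=np.linalg.inv(np.array(c["extrinsics"]))
    return cv2.projectPoints(np.array(P,float).reshape(-1,1,3),cv2.Rodrigues(T[:3,:3])[0],T[:3,3],K,np.array(c["D"],float))[0][:,0]
def crop(img,x,y,w,h,s,g=2.0):
    a=img[y:y+h,x:x+w,::-1];a=(255*(a/255.)**(1/g)).astype(np.uint8);return cv2.resize(a,None,fx=s,fy=s,interpolation=cv2.INTER_CUBIC)
E
python3 - <<'E'
from h import *
d=pickle.load(open('d0.pkl','rb'))
t=d['top']['pixels'];s=d['scene']['pixels']
A=crop(t,250,120,134,150,3) #402x450
B=crop(t,150,195,70,75,5)#350x375 
C=crop(t,390,195,90,75,4)#360x300
D=crop(s,285,175,130,120,3)#390x360
m=np.zeros((600,800,3),np.uint8)
A=crop(t,250,120,134,150,3)[:450,:402];m[:450,:402]=A
m[:300,402:762]=C; 
D2=crop(s,285,175,130,120,2.5);m[300:600,402:727]=D2
m[450:600,0:140]=crop(t,150,195,70,75,2)
m[450:600,140:400]=crop(s,180,200,104,60,2.5)
cv2.imwrite('pics/m1.png',m)
E
```

```text
(no output)
```

View pics/m1.png

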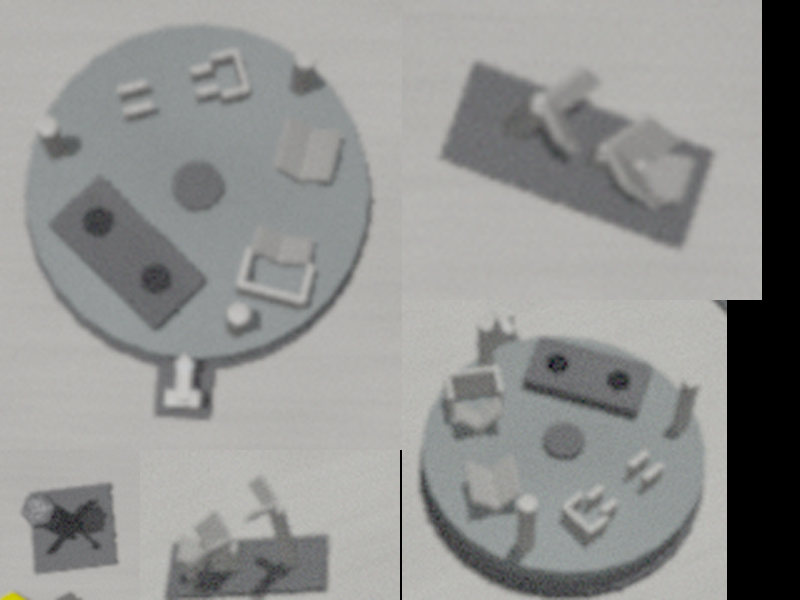

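In the enlarged top view the large nest is at disc-crop (282,265) on the right, with its pocket towards the robot. The post tops are at image (266,162) (post0, opposite the nest), (351,141) and (329,225). The rest's tall narrow saddle lies on its left, so the bolt's head end points that way.

```bash
python3 - <<'E'
from h import *
d=pickle.load(open('d0.pkl','rb'));c=d['top'];s=d['scene']
q=lambda x,y:(250+x/3,120+y/3)
def P(n,u,z):
    p=atz(c,*u,z);print(n,np.round(p,4).tolist(),np.round(np.hypot(p[0],p[1]),3));return p
# disc ellipse edges at z=.05 : left/right/top
img=c['pixels'].astype(int)
P('hub',q(198,186),.052)
L=P('L',q(26,190),.05);R=P('R',q(372,190),.05);T=P('T',q(199,26),.05)
o=[P('p0',q(49,126),.13),P('p1?',q(304,63),.13),P('p2?',q(238,316),.13)]
m=sum(o)/3;print('axis from posts',m)
for k in o:print(np.hypot(*(k-m)[:2]),np.degrees(np.arctan2(*(k-m)[1::-1])))
a=P('ptr',q(184,375),.066);print('ptr',np.hypot(*(a-m)[:2]),np.degrees(np.arctan2(*(a-m)[1::-1])))
P('ptr far',q(182,402),.066);P('ptr near',q(184,356),.066)
# pocket corners top z .092
for n,u in (('a',(240,289)),('b',(306,301)),('c',(247,243)),('d',(314,258))):P('pocket '+n,q(*u),.092)
b=lambda x,y:(150+x/2,195+(y-450)/2)
P('bolt top',b(40,510),.165)
for u in ((32,490),(110,485),(117,563),(37,572)):P('st plate',b(*u),.005)
for u in ((74,62),(312,152),(282,247),(40,157)):P('rest plate',(390+u[0]/4,195+u[1]/4),.005)
P('ring',(428.5,170),.02);P('short',(209,154),.093)
E
```

```text
hub [0.5685, -0.0058, 0.052] 0.569
L [0.5614, 0.1438, 0.05] 0.579
R [0.5697, -0.1571, 0.05] 0.591
T [0.7155, -0.0024, 0.05] 0.716
p0 [0.5969, 0.1172, 0.13] 0.608
p1? [0.6569, -0.0917, 0.13] 0.663
p2? [0.4433, -0.0421, 0.13] 0.445
axis from posts [ 0.5657085  -0.00555204  0.13      ]
0.12666190535995142 75.7225659567886
0.12547971458938842 -43.38624936718496
0.12776925078757195 -163.3748045549516
ptr [0.4019, 0.001, 0.066] 0.402
ptr 0.16390918577717375 177.7256480267094
ptr far [0.3792, 0.0019, 0.066] 0.379
ptr near [0.418, 0.0014, 0.066] 0.418
pocket a [0.4719, -0.0438, 0.092] 0.474
pocket b [0.4633, -0.0987, 0.092] 0.474
pocket c [0.511, -0.0487, 0.092] 0.513
pocket d [0.4998, -0.1048, 0.092] 0.511
bolt top [0.4278, 0.3332, 0.165] 0.542
st plate [0.478, 0.3956, 0.005] 0.62
st plate [0.4879, 0.2901, 0.005] 0.568
st plate [0.3836, 0.2734, 0.005] 0.471
st plate [0.3682, 0.3796, 0.005] 0.529
rest plate [0.5086, -0.2548, 0.005] 0.569
rest plate [0.452, -0.4138, 0.005] 0.613
rest plate [0.3883, -0.3921, 0.005] 0.552
rest plate [0.444, -0.2318, 0.005] 0.501
ring [0.6182, -0.307, 0.02] 0.69
short [0.625, 0.2701, 0.093] 0.681
```

```bash
for i in 1 2 3 4; do python3 -m inch '[[0.75,-0.67,0,0,0,0],[0.75,-0.67,0,0,0,0],[0.75,-0.67,0,0,0,0],[0.75,-0.67,0,0,0,0],[0.75,-0.67,0,0,0,0]]' | tail -c 400; python3 -c "
from bench import r;import json;s=r.read_state();open('log.txt','a').write(json.dumps([list(map(float,s[k])) for k in ('joint_positions','ee_pos','eef_rot')])+chr(10))"; done
for i in 1 2; do python3 -m inch '[[0,0,0,0,0,-0.83],[0,0,0,0,0,-0.83],[0,0,0,0,0,-0.83],[0,0,0,0,0,-0.83],[0,0,0,0,0,-0.83]]'; python3 -c "
from bench import r;import json;s=r.read_state();open('log.txt','a').write(json.dumps([list(map(float,s[k])) for k in ('joint_positions','ee_pos','eef_rot')])+chr(10))"; done
cat > look.py <<'E'
import sys
from bench import r,eyes
from h import *
n,out=sys.argv[1:3]
c=eyes.camera(n);pickle.dump(c,open(out+'.pkl','wb'))
a=c['pixels'][...,::-1];cv2.imwrite('pics/'+out+'.png',(255*(a/255.)**.6).astype(np.uint8))
s=r.read_state();print(np.round(s['time'],2),np.round(s['ee_pos'],4),np.round(s['eef_rot'],4),np.round(s['joint_positions'],3),np.round(np.array(c['extrinsics'])[:3,3],4))
E
python3 look.py wrist w1
```

```text
time: 0.52
ee_pos: [0.3051, -0.4113, 0.4044]
eef_rot: [0.986, 0.168, -0.0, -0.0]
ft_force: [2.1, 0.2, 0.1]
width: 0.0873
grip_force: 0.0
time: 0.93
ee_pos: [0.402, -0.235, 0.4047]
eef_rot: [0.986, 0.169, -0.0, 0.0]
ft_force: [1.3, -0.2, -0.6]
width: 0.0872
grip_force: 0.0
time: 1.35
ee_pos: [0.4989, -0.0589, 0.4048]
eef_rot: [0.986, 0.168, 0.0, 0.0]
ft_force: [1.0, -1.5, -1.0]
width: 0.0868
grip_force: 0.0
time: 1.77
ee_pos: [0.5961, 0.117, 0.4044]
eef_rot: [0.986, 0.168, -0.0, 0.0]
ft_force: [0.6, -0.2, 0.6]
width: 0.0872
grip_force: 0.0
time: 2.18
ee_pos: [0.5955, 0.1155, 0.4042]
eef_rot: [0.913, 0.409, -0.0, -0.0]
ft_force: [-0.0, 0.6, 0.4]
width: 0.0873
grip_force: 0.0
time: 2.6
ee_pos: [0.5954, 0.1153, 0.4043]
eef_rot: [0.784, 0.621, -0.0, -0.0]
ft_force: [0.2, 0.2, -0.6]
width: 0.0869
grip_force: 0.0
2.65 [0.5954 0.1153 0.4042] [ 7.817e-01  6.236e-01 -4.000e-04 -2.000e-04] [ 0.381  0.413 -0.848  1.479  0.311  1.391 -0.705] [0.6159 0.1954 0.3839]
```

View pics/w1.png

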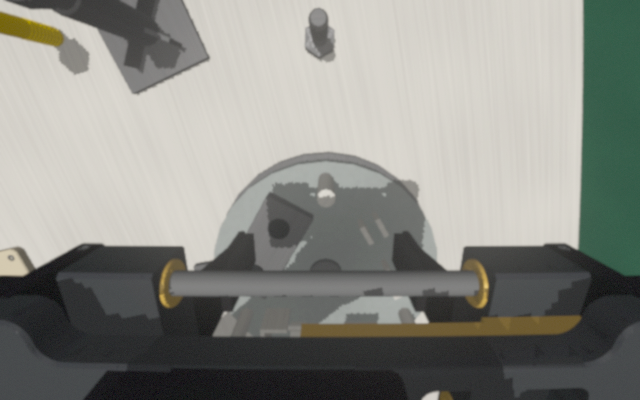

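The wrist picture shows the top of post0 at about (326,198), midway between the fingers. The short bolt is at (318,30) and the stand plate at (150,50), both well clear.

```bash
python3 - <<'E'
from h import *
c=pickle.load(open('w1.pkl','rb'));print(atz(c,326,198,.13))
# kinematic fit
import json
from scipy.optimize import least_squares
from scipy.spatial.transform import Rotation as Ro
D=[json.loads(l) for l in open('log.txt')];
D+=[[[1.209,.3325,-.065,1.4605,.022,1.35,-.0885],[.208,-.589,.4045],[.986,.169,0,-.001]]]
import itertools
best=None
for sg in itertools.product((1,-1),repeat=3):
    def fk(p,q):
        s=[-1,1,sg[0],1,sg[1],1,sg[2]]
        R=Ro.from_euler('z',-q[0]);P=np.array([0,0,p[0]])
        ax='zyzyzyz';L=[0,0,p[1],0,p[2],0,p[3]]
        R=Ro.identity()
        for i in range(7):
            R=R*Ro.from_euler(ax[i],s[i]*q[i])
            P=P+R.apply([p[4+i] if i<6 else 0,0,L[i+1] if i in(1,3,5) else 0]) if i in(1,3,5) else P
        return P,R
    def f(p):
        e=[]
        for q,x,o in D:
            P,R=fk(p,q);e+=list((P-x)*1);e+=list(.3*((R*Ro.from_euler('z',p[10])).inv()*Ro.from_quat(o)).as_rotvec())
        return e
    # fix L mapping: i=1->L[2],3->L[4],5->L[6]
    for y0 in(0,1.57,3.14,-1.57):
        z=least_squares(f,[.3,.4,.4,.15,0,0,0,0,0,0,y0])
        if best is None or z.cost<best[0]:best=(z.cost,sg,z.x)
print(best[0],best[1],np.round(best[2],4))
E
```

```text
[0.60054806 0.12081115 0.13      ]
0.0011287039249752307 (-1, -1, -1) [36.0087  0.5222  0.7655 35.8312 -1.6268  0.0706 50.5705  0.0871  0.
  0.3139  1.5708]
```

```bash
python3 -m inch '[[0.11,0.07,0.62,0,0,0],[0,0,0.62,0,0,0],[0,0,0.62,0,0,0],[0,0,0.62,0,0,0],[0,0,0.62,0,0,0]]' | head -3; for i in 1 2; do python3 -m inch '[[0,0,0,0,0,0],[0,0,0,0,0,0],[0,0,0,0,0,0],[0,0,0,0,0,0],[0,0,0,0,0,0]]' -1 15; done
```

```text
time: 3.07
ee_pos: [0.5991, 0.1189, 0.2793]
eef_rot: [0.786, 0.618, -0.0, -0.0]
time: 3.48
ee_pos: [0.5997, 0.1193, 0.2824]
eef_rot: [0.786, 0.619, 0.001, 0.001]
ft_force: [-0.4, -0.3, -0.5]
width: 0.0615
grip_force: 0.0
time: 3.9
ee_pos: [0.5993, 0.119, 0.2808]
eef_rot: [0.785, 0.619, 0.0, 0.0]
ft_force: [-0.0, 0.2, -0.0]
width: 0.0281
grip_force: 0.0
```

```bash
python3 -m inch '[[0,0,0,0,0,0],[0,0,0,0,0,0],[0,0,0,0,0,0],[0,0,0,0,0,0],[0,0,0,0,0,0]]' -1 15; for i in 1 2 3 4 5; do python3 -m inch '[[-0.005,0.174,0,0,0,0.454],[-0.005,0.174,0,0,0,0.454],[-0.005,0.174,0,0,0,0.454],[-0.005,0.174,0,0,0,0.454],[-0.005,0.174,0,0,0,0.454]]';python3 -c "
from bench import r;import json;s=r.read_state();open('log.txt','a').write(json.dumps([list(map(float,s[k])) for k in ('joint_positions','ee_pos','eef_rot')])+chr(10))"; done; python3 look.py top t2; python3 - <<'E'
from h import *
c=pickle.load(open('t2.pkl','rb'));cv2.imwrite('pics/t2c.png',crop(c['pixels'],250,120,134,140,4))
E
```

```text
time: 4.32
ee_pos: [0.5991, 0.1192, 0.2807]
eef_rot: [0.785, 0.619, -0.0, -0.0]
ft_force: [-1.9, 0.2, 0.8]
width: 0.0174
grip_force: 15.0
time: 4.73
ee_pos: [0.6316, 0.1066, 0.2807]
eef_rot: [0.863, 0.506, -0.0, -0.0]
ft_force: [-2.9, 0.6, 2.2]
width: 0.0176
grip_force: 15.0
time: 5.15
ee_pos: [0.6593, 0.0858, 0.2807]
eef_rot: [0.923, 0.384, -0.0, -0.0]
ft_force: [-3.2, 0.7, 2.4]
width: 0.0178
grip_force: 15.0
time: 5.57
ee_pos: [0.6804, 0.0584, 0.2807]
eef_rot: [0.967, 0.255, -0.0, -0.0]
ft_force: [-2.3, 1.7, 0.3]
width: 0.0175
grip_force: 15.0
time: 5.98
ee_pos: [0.6934, 0.0263, 0.2808]
eef_rot: [0.993, 0.121, 0.0, -0.001]
ft_force: [0.3, 2.5, 0.3]
width: 0.0174
grip_force: 15.0
time: 6.4
ee_pos: [0.6973, -0.0082, 0.2807]
eef_rot: [1.0, -0.014, 0.001, -0.001]
ft_force: [1.6, 2.2, -1.3]
width: 0.0174
grip_force: 15.0
6.45 [ 0.6973 -0.0108  0.2807] [ 9.998e-01 -1.750e-02  4.000e-04  6.000e-04] [ 0.268  0.619 -0.47   1.367  0.285  1.222 -1.83 ] [ 0.2574 -0.024   1.3272]
```

View pics/t2c.png

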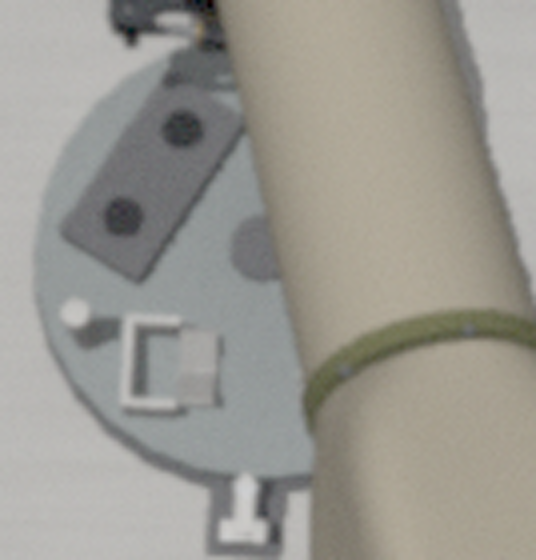

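The large nest now stands at the pointer with its pocket at crop (150,363). Post1 is at crop (75,312) and the pointer at (245,500). I release the post, rise, and go to look at the bolt head.

```bash
cat > lg.py <<'E'
from bench import r
import json
s=r.read_state();open('log.txt','a').write(json.dumps([list(map(float,s[k])) for k in ('joint_positions','ee_pos','eef_rot')])+chr(10))
E
python3 -m inch '[[0,0,0,0,0,0],[0,0,0,0,0,0],[0,0,0,0,0,0],[0,0,0,0,0,0],[0,0,0,0,0,0]]' 1; python3 -m inch '[[0,0,-0.5,0,0,0],[0,0,-0.9,0,0,0],[0,0,-0.9,0,0,0],[0,0,-0.9,0,0,0],[0,0,-0.9,0,0,0]]'; for i in 1 2 3; do python3 -m inch '[[-0.61,-0.555,0,0,0,0],[-0.61,-0.555,0,0,0,0],[-0.61,-0.555,0,0,0,0],[-0.61,-0.555,0,0,0,0],[-0.61,-0.555,0,0,0,0]]' | head -4; python3 lg.py; done; python3 look.py wrist w3; python3 look.py top t3;python3 look.py scene s3; python3 - <<'E'
from h import *
c=pickle.load(open('t3.pkl','rb'));w=pickle.load(open('w3.pkl','rb'))
m=np.zeros((600,800,3),np.uint8);m[:400,:536]=crop(c['pixels'],250,150,134,100,4)
m[300:600,320:800]=cv2.resize(crop(w['pixels'],0,0,640,400,1),(480,300));
cv2.imwrite('pics/m3.png',m)
E
```

```text
time: 6.87
ee_pos: [0.6969, -0.0082, 0.2807]
eef_rot: [1.0, -0.013, -0.0, -0.0]
ft_force: [1.2, -0.1, -0.6]
width: 0.0426
grip_force: 0.0
time: 7.28
ee_pos: [0.6966, -0.0085, 0.4466]
eef_rot: [1.0, -0.013, 0.0, -0.0]
ft_force: [0.5, -0.0, 0.1]
width: 0.0761
grip_force: 0.0
time: 7.7
ee_pos: [0.5766, 0.1068, 0.4448]
eef_rot: [1.0, -0.013, 0.0, 0.0]
ft_force: [1.3, 0.6, 0.3]
time: 8.12
ee_pos: [0.4575, 0.221, 0.4449]
eef_rot: [1.0, -0.013, 0.0, 0.0]
ft_force: [-0.2, 0.3, 1.0]
time: 8.53
ee_pos: [0.3384, 0.3351, 0.445]
eef_rot: [1.0, -0.013, 0.001, 0.0]
ft_force: [1.0, 0.2, -0.2]
8.58 [0.3331 0.3398 0.4454] [ 1.0e+00 -9.3e-03  1.0e-04 -8.0e-04] [-0.055  0.027 -0.836  1.74   0.02   1.382 -2.484] [0.4211 0.3345 0.4247]
8.63 [0.3354 0.338  0.4454] [ 1.e+00 -9.e-03  4.e-04 -5.e-04] [-0.053  0.028 -0.833  1.739  0.021  1.383 -2.478] [ 0.2574 -0.024   1.3272]
8.68 [0.3377 0.336  0.4451] [ 9.999e-01 -1.060e-02  5.000e-04 -1.000e-04] [-0.051  0.029 -0.829  1.739  0.022  1.383 -2.476] [ 1.0779 -0.3109  0.9148]
```

View pics/m3.png

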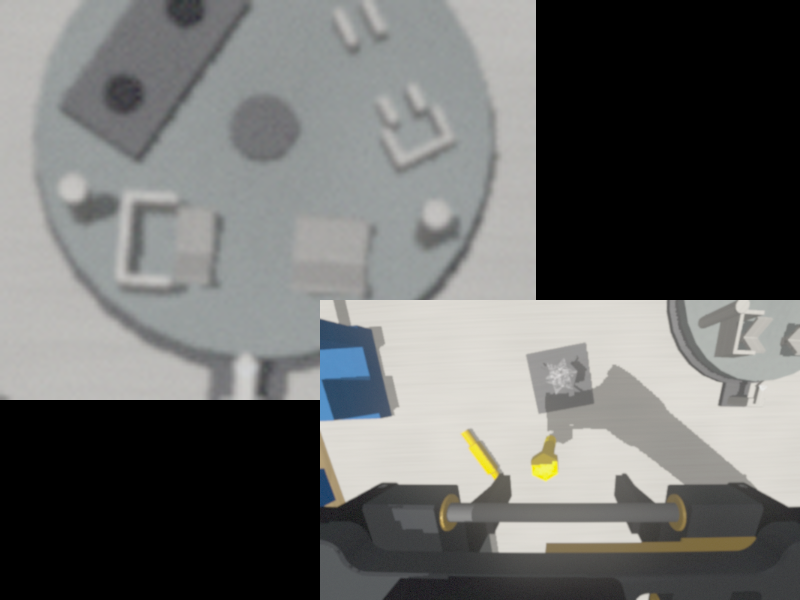

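The top crop shows the nest in front of the pointer, with the pocket at left (150,240) and both saddles clear. The wrist inset shows the black head at about (563,376) over its stand. The yellow look-alike stands below it at (544,468). I need the hexagon's orientation, so I enlarge the head.

```bash
python3 - <<'E'
from h import *
c=pickle.load(open('t3.pkl','rb'));w=pickle.load(open('w3.pkl','rb'))
q=lambda x,y:(250+x/4,150+y/4)
p1=atz(c,*q(73,188),.13);p2=atz(c,*q(437,214),.13);h=atz(c,*q(265,127),.052)
print(p1,p2,h,'p1-p2 dir',np.degrees(np.arctan2(*(p1-p2)[1::-1])),np.linalg.norm(p1-p2))
for u in ((122,196),(118,283)):print(atz(c,*q(*u),.092))
print('ptr',atz(c,*q(247,358),.066))
print('yellow',atz(c,157,275,.155),atz(w,(544-320)/.75,(468-300)/.75,.155),'black',atz(w,(563-320)/.75,(376-300)/.75,.165))
m=crop(w['pixels'],284,56,90,90,6.6,2.2)
cv2.imwrite('pics/hx.png',m)
E
```

```text
[0.50877909 0.1081761  0.13      ] [ 0.49882002 -0.11333497  0.13      ] [ 0.56920809 -0.00643515  0.052     ] p1-p2 dir 87.42573310616375 0.22173483019550633
[0.51248344 0.08135417 0.092     ]
[0.45719629 0.08147624 0.092     ]
ptr [4.15872354e-01 3.34259185e-04 6.60000000e-02]
yellow [0.31034494 0.35747776 0.155     ] [0.31356788 0.36259096 0.155     ] black [0.43087843 0.3337348  0.165     ]
```

View pics/hx.png

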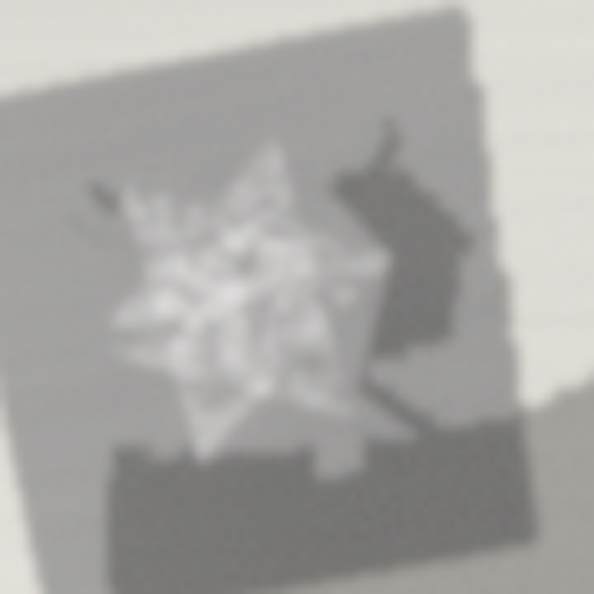

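The head appears at crop centre about (255,305), with a star-like glare and six points. I check this against a projected hexagon numerically.

```bash
python3 - <<'E'
from h import *
w=pickle.load(open('w3.pkl','rb'));print(w['fx'],w['D'])
T=np.array(w['extrinsics']);print(np.round(T[:3,:3],3).tolist())
for a in (0,10,20,30,40,50):
    A=np.radians(a+60*np.arange(6));P=np.c_[.4295+.0208*np.cos(A),.334+.0208*np.sin(A),.165+0*A]
    print(a,np.round((proj(w,P)-[284,56])*6.6).astype(int).tolist())
# fit: textured (high local variance/bright) mask
t0=pickle.load(open('d0.pkl','rb'))['top'];s3=pickle.load(open('s3.pkl','rb'))
for n,c in(('t',t0),('s',s3)):
    print(n,np.round(proj(c,[[.4295,.334,.165],[.4295,.334,.125]]),1).tolist())
E
for i in 1 2; do python3 - <<'E'
E
done
python3 - <<'E'
import sys;sys.path.insert(0,'.')
import os;os.chdir('.')
from h import *
w=pickle.load(open('w3.pkl','rb'));g=w['pixels'][60:145,284:370].astype(float)
# print coarse colour statistics around head
gr=g.mean(2);print(np.round(gr[::5,::5]).astype(int))
E
```

```text
284.32990033140356 [-0.02893014  0.          0.          0.          0.        ]
[[-0.027, -0.956, -0.292], [-1.0, 0.025, 0.008], [-0.0, 0.292, -0.956]]
0 [[258, 141], [122, 230], [129, 396], [266, 473], [400, 389], [399, 223]]
10 [[230, 144], [111, 257], [146, 419], [293, 469], [411, 363], [383, 199]]
20 [[203, 153], [105, 286], [166, 438], [319, 462], [418, 335], [363, 178]]
30 [[178, 166], [104, 315], [188, 453], [343, 449], [420, 306], [339, 162]]
40 [[156, 184], [108, 343], [213, 464], [365, 433], [418, 277], [314, 150]]
50 [[137, 206], [116, 371], [239, 471], [384, 412], [411, 249], [286, 142]]
t [[169.7, 224.3], [174.5, 226.8]]
s [[437.4, 132.1], [434.2, 142.6]]
[[179 179 179 179 180 180 181 181 179 165 136 107  95  93 104 181 180 182]
 [180 179 179 176 163 135 105  94  93  91  91  90  92  91 104 182 182 182]
 [137 106  95  93  90  91  91  91  91  90  90  91  92  92  91 180 181 181]
 [ 92  93  93  91  91  90  91  91  91  91  91  88  81  91  90 183 184 184]
 [ 93  91  90  91  91  93  91  90 121  90  88  78  78  89  89 170 182 184]
 [ 93  94  94  65 109 103  93 121 118  92  70  
[... 153 characters left out ...]
 53  50  77 127 182 182]
 [ 97  94  94  95 110 160 147 183 126 126 108  88  47  48  81  86 182 182]
 [ 95  94  94  95 118 116 147 151 118 132  99  81  46  46  85  89 179 180]
 [ 98  94  93  94 115 139 129 156 126  98 100  72  70  86  87  87 181 184]
 [110  93  92  90  90  92 110 106 134 123 103  61  77  87  87  85 177 115]
 [143  93  93  94  93  94 132 114  91  87  87  82  72  55  66  53  85  92]
 [177  96  96  91  52  70  87  55  55  50  87  57  44  45  46  47  74  94]
 [187  95  95  84  49  49  48  48  47  46  47  46  46  46  46  45  66  94]
 [185  98  94  82  50  48  49  48  47  46  46  47  45  47  46  46  55  92]
 [189 123  95  82  50  49  47  49  48  47  46  46  48  54  67  82  89  91]]
```

```bash
cat > kin.py <<'E'
import json,itertools,numpy as np
from scipy.optimize import least_squares
from scipy.spatial.transform import Rotation as Ro
lo=np.array([-2.6,-.5,-1.47,.16,-1.27,.06,-2.6]);hi=np.array([2.6,2.12,1.34,2.42,4.41,2.06,2.6])
def fk(p,q,s):
    R=Ro.identity();P=np.array([0,0,p[0]]);L={1:p[1],3:p[2],5:p[3]};off={0:p[4],1:p[5],3:p[6],5:p[7]}
    for i in range(7):
        R=R*Ro.from_euler('zyzyzyz'[i],s[i]*q[i])
        P=P+R.apply([off.get(i,0),0,L.get(i,0)])
    return P,R*Ro.from_euler('z',p[8])
def data():return [json.loads(l) for l in open('log.txt')]
E
cat > fit.py <<'E'
from kin import *
D=data();best=None
for sg in itertools.product((1,-1),repeat=4):
    s=[sg[0],1,sg[1],1,sg[2],1,sg[3]]
    def f(p):
        e=[]
        for q,x,o in D:
            P,R=fk(p,q,s);e+=list(P-x)+list(.2*(R.inv()*Ro.from_quat(o)).as_rotvec())+list(1e-3*np.array(p[4:8]))
        return e
    for y0 in(0,1.57,3.14,-1.57):
        z=least_squares(f,[.3,.4,.4,.15,0,0,0,0,y0])
        if best is None or z.cost<best[0]:best=(z.cost,s,z.x,np.abs(z.fun).max())
print(best);json.dump([list(best[1]),list(best[2])],open('kin.json','w'))
E
python3 fit.py
```

```text
(np.float64(0.001043563120633489), [-1, 1, -1, 1, -1, 1, -1], array([-2.9752518 ,  0.45367735,  0.49119156, -3.0805553 ,  0.05667797,
        0.01439679,  0.02239908,  0.06658245,  1.57079633]), np.float64(0.026902583223128385))
```

```bash
python3 -m inch '[[0.45,0,0,0,0,0],[0.45,0,0,0,0,0],[0.45,0,0,0,0,0],[0.45,0,0,0,0,0],[0.45,0,0,0,0,0]]' 1|head -3; for i in 1 2; do python3 -m inch '[[0,0,0,0,0,-0.65],[0,0,0,0,0,-0.65],[0,0,0,0,0,-0.65],[0,0,0,0,0,-0.65],[0,0,0,0,0,-0.65]]'; python3 lg.py; done; python3 look.py wrist w4;  python3 - <<'E'
from h import *
w=pickle.load(open('w4.pkl','rb'))
u=proj(w,[[.4295,.334,.165]])[0];print(u)
E
```

```text
time: 9.1
ee_pos: [0.4318, 0.3306, 0.4445]
eef_rot: [1.0, -0.014, 0.0, 0.0]
time: 9.52
ee_pos: [0.4309, 0.3307, 0.4445]
eef_rot: [0.983, 0.182, -0.0, 0.0]
ft_force: [0.2, -0.2, 0.7]
width: 0.0872
grip_force: 0.0
time: 9.93
ee_pos: [0.4309, 0.3307, 0.4445]
eef_rot: [0.929, 0.369, -0.0, 0.0]
ft_force: [-0.2, 0.3, -0.5]
width: 0.087
grip_force: 0.0
9.98 [0.4309 0.3307 0.4445] [ 9.284e-01  3.715e-01 -1.000e-04  3.000e-04] [ 0.021  0.23  -0.878  1.582  0.179  1.414 -1.681] [0.4916 0.3876 0.4241]
[319.61821474 202.21473638]
```

```bash
python3 -m inch '[[0.03,-0.085,0.62,0,0,0],[0,0,0.62,0,0,0],[0,0,0.62,0,0,0],[0,0,0.62,0,0,0],[0,0,0.62,0,0,0]]' | head -3; for i in 1 2 ; do python3 -m inch '[[0,0,0,0,0,0],[0,0,0,0,0,0],[0,0,0,0,0,0],[0,0,0,0,0,0],[0,0,0,0,0,0]]' -1 40; done
```

```text
time: 10.4
ee_pos: [0.4292, 0.3341, 0.3194]
eef_rot: [0.931, 0.366, 0.0, 0.0]
time: 10.82
ee_pos: [0.429, 0.3352, 0.3222]
eef_rot: [0.93, 0.367, 0.001, -0.0]
ft_force: [-0.2, -0.1, -0.7]
width: 0.0613
grip_force: 0.0
time: 11.23
ee_pos: [0.4287, 0.3349, 0.3209]
eef_rot: [0.93, 0.368, 0.0, 0.0]
ft_force: [0.2, -0.8, 1.2]
width: 0.0357
grip_force: 39.8
```

```bash
python3 -m inch '[[0,0,-0.2,0,0,0],[0,0,-0.7,0,0,0],[0,0,-0.9,0,0,0],[0,0,-0.9,0,0,0],[0,0,-0.9,0,0,0]]'; python3 -m inch '[[0,0,-0.5,0,0,0],[0,0,0,0,0,0],[0,0,0,0,0,0],[0,0,0,0,0,0],[0,0,0,0,0,0]]'; python3 lg.py; python3 look.py scene s5; python3 -c "
from h import *
w=pickle.load(open('s5.pkl','rb'));cv2.imwrite('pics/s5c.png',np.vstack([crop(w['pixels'],380,40,100,75,5),crop(w['pixels'],180,200,90,40,5.5555)[:222,:500]]))"
```

```text
time: 11.65
ee_pos: [0.4281, 0.3346, 0.466]
eef_rot: [0.93, 0.368, -0.001, 0.0]
ft_force: [0.9, -0.6, -6.5]
width: 0.0359
grip_force: 39.9
time: 12.07
ee_pos: [0.4286, 0.3344, 0.4825]
eef_rot: [0.93, 0.368, -0.002, 0.0]
ft_force: [-0.1, 0.3, -7.0]
width: 0.0355
grip_force: 39.9
12.12 [0.4286 0.3345 0.4828] [ 9.300e-01  3.676e-01 -1.600e-03  4.000e-04] [ 0.015  0.218 -0.884  1.514  0.168  1.493 -1.689] [ 1.0779 -0.3109  0.9148]
```

View pics/s5c.png

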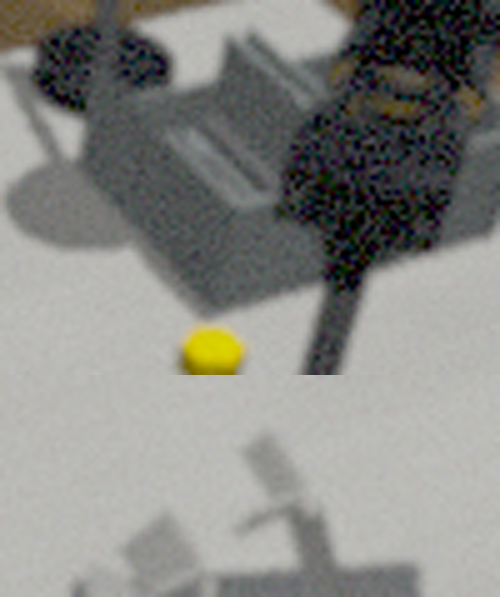

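The bolt is held by its flats (width 35.7 mm, about 6 N of weight), with its foot well above the pipe. I carry it over towards the rest, turning to the rest's yaw.

```bash
for i in 1 2 3; do python3 -m inch '[[-0.55,0.7,0,0,0,0],[-0.55,0.7,0,0,0,0],[-0.55,0.7,0,0,0,0],[-0.55,0.7,0,0,0,0],[-0.55,0.7,0,0,0,0]]' | head -3; python3 lg.py; done;  python3 -m inch '[[0,0,0,0,0,-0.78],[0,0,0,0,0,-0.78],[0,0,0,0,0,-0.78],[0,0,0,0,0,-0.78],[0,0,0,0,0,-0.78]]'|head -3; python3 lg.py; python3 -m inch '[[0,0,0,0,-0.65,0],[0,0,0,0,-0.65,0],[0,0,0,0,-0.65,0],[0,0,0,0,-0.65,0],[0,0,0,0,-0.65,0]]'; python3 lg.py; tail -1 log.txt
```

```text
time: 12.53
ee_pos: [0.4437, 0.1557, 0.4837]
eef_rot: [0.93, 0.368, -0.001, -0.0]
time: 12.95
ee_pos: [0.4591, -0.0216, 0.4837]
eef_rot: [0.93, 0.368, -0.001, -0.0]
time: 13.37
ee_pos: [0.4747, -0.1989, 0.4835]
eef_rot: [0.93, 0.368, -0.001, -0.001]
time: 13.78
ee_pos: [0.4749, -0.1972, 0.4833]
eef_rot: [0.818, 0.575, -0.001, -0.001]
time: 14.2
ee_pos: [0.475, -0.1971, 0.4835]
eef_rot: [0.803, 0.562, -0.16, 0.111]
ft_force: [-1.2, -0.2, -6.8]
width: 0.0353
grip_force: 39.9
[[0.5831894640896008, 0.08778402248436985, -0.4295592352918666, 1.6221716237250874, 0.4217444870782, 1.5265804836830341, -0.23316276135792813], [0.4750141169933779, -0.1970665758890322, 0.48352570344862683], [0.8034466528042489, 0.5624519510832352, -0.1604053276444041, 0.1113167089147093]]
```

```bash
python3 -m inch '[[0,0,0,0,-0.66,0],[0,0,0,0,-0.66,0],[0,0,0,0,-0.66,0],[0,0,0,0,-0.66,0],[0,0,0,0,-0.66,0]]'; python3 lg.py; tail -1 log.txt; python3 fit.py; python3 - <<'E'
from h import *
d=pickle.load(open('d0.pkl','rb'))
yaw=np.radians(-19.4);X=np.array([np.cos(yaw),np.sin(yaw),0]);Y=np.array([-X[1],X[0],0]);Z=np.array([0,0,1.])
a=(Y+Z)/2**.5;n=(Z-Y)/2**.5
pc=np.array([.4482,-.3231,0])
def panel(cam,x,y,w,h,s,dd):
    im=crop(d[cam]['pixels'],x,y,w,h,s)
    m=pc+Y*dd+Z*.1
    def ln(A,B,col):
        uv=(proj(d[cam],[A,B])-[x,y]+.5)*s-.5;cv2.line(im,*[tuple(int(round(k)) for k in q) for q in uv],col,1,cv2.LINE_AA)
    for t0,t1 in((-.074,-.034),(.026,.046)):
        for sx in(-1,1):
            e=m+X*.023*sx+n*.0065
            ln(e+a*t0,e+a*t1,(0,0,255))
        for t in(t0,t1):
            ap=m-n*.0156+a*t
            for sx in(-1,1):ln(ap,m+X*.023*sx+n*.0065+a*t,(0,200,0) if t==t1 else (255,0,0))
    for sx,sy in((1,1),(1,-1),(-1,-1),(-1,1)):
        pass
    C=[pc+Z*.005+X*.035*i+Y*.085*j for i,j in((1,1),(1,-1),(-1,-1),(-1,1))]
    for i in range(4):ln(C[i],C[(i+1)%4],(255,0,255))
    cv2.putText(im,f'{dd*1000:.0f}',(5,20),0,.6,(0,0,0),2);return im
rows=[]
for cam,x,y,w,h,s in(('top',395,203,78,58,3.4),('scene',185,203,78,62,3.4)):
    k=[panel(cam,x,y,w,h,s,dd) for dd in(-.012,0,.012)]
    rows.append(np.hstack(k)); k=panel(cam,x,y,w,h,s,0)
m=np.vstack(rows);print(m.shape);cv2.imwrite('pics/ov.png',m)
E
```

```text
time: 14.62
ee_pos: [0.4751, -0.1969, 0.4834]
eef_rot: [0.756, 0.53, -0.315, 0.22]
ft_force: [0.9, -0.4, -7.2]
width: 0.036
grip_force: 39.9
[[0.49321884065354754, 0.12215685802074878, -0.4536054378959485, 1.6653843952407041, 0.7958012846740796, 1.6458271133830014, -0.367478332856881], [0.47513016706395156, -0.1968713897588942, 0.4834202211393138], [0.7561481623869825, 0.5298823774391985, -0.31501031425028997, 0.21962041005814067]]
(np.float64(0.0019836493154156906), [-1, 1, -1, 1, -1, 1, -1], array([0.28039881, 0.45242569, 0.4588855 , 0.19113561, 0.04500685,
       0.02055761, 0.01054566, 0.03264749, 1.57079633]), np.float64(0.026282965893637933))
(408, 795, 3)
```

View pics/ov.png

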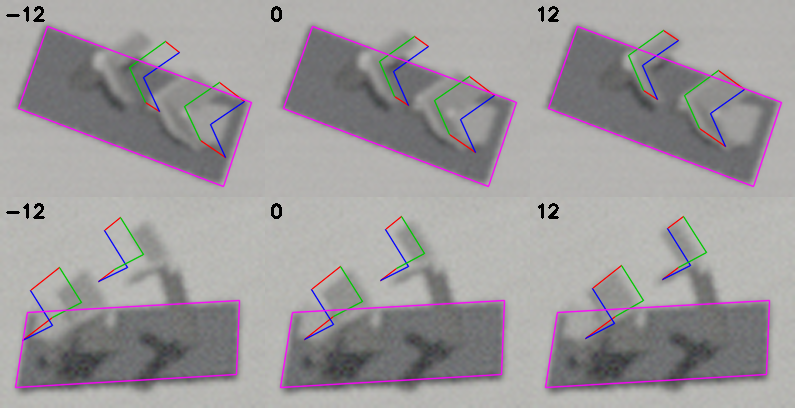

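With d = +12 mm the wireframe lies on both saddles in both views: the lower saddle is at (705,110) in the top panel and the upper at (685,235) in the scene panel. That puts rest_mid at about (0.4525,-0.311,0.1).

```bash
cat > go.py <<'E'
# usage: go.py x y z yaw_deg tilt_deg ; tool = yaw then tilt about tool y ; prints tool-axis shift/turn in row units
import sys,numpy as np
from bench import r
from scipy.spatial.transform import Rotation as Ro
x,y,z,yaw,ti=map(float,sys.argv[1:6]);s=r.read_state()
R=Ro.from_quat(s['eef_rot']);T=Ro.from_euler('z',yaw,degrees=True)*Ro.from_euler('x',180,degrees=True)*Ro.from_euler('y',ti,degrees=True)
print('pos',np.round(s['ee_pos'],4),'shift units',np.round(R.inv().apply(np.array([x,y,z])-s['ee_pos'])/.04,3),'turn units',np.round((R.inv()*T).as_rotvec()/.12,3),'toolz',np.round(R.apply([0,0,1]),3),'q',np.round(s['joint_positions'],2),'f',np.round(s['ft_force'],1),'t',round(s['time'],2))
E
python3 go.py 0.489 -0.207 0.323 70.6 -45
```

```text
pos [ 0.4751 -0.1969  0.4834] shift units [2.759 0.419 2.912] turn units [-0.072  0.024 -0.051] toolz [-0.244 -0.666 -0.705] q [ 0.49  0.12 -0.45  1.67  0.8   1.65 -0.37] f [ 0.9 -0.4 -7.2] t 14.62
```

```bash
python3 -m inch '[[0.55,0.08,0.58,-0.07,0.02,-0.05],[0.55,0.08,0.58,0,0,0],[0.55,0.08,0.58,0,0,0],[0.55,0.08,0.58,0,0,0],[0.55,0.08,0.58,0,0,0]]'; python3 lg.py; python3 go.py 0.5077 -0.154 0.2662 70.6 -45
```

```text
time: 15.03
ee_pos: [0.4886, -0.2061, 0.3222]
eef_rot: [0.755, 0.534, -0.311, 0.22]
ft_force: [1.2, -0.9, -6.0]
width: 0.0356
grip_force: 40.0
pos [ 0.4886 -0.2061  0.3222] shift units [1.971 0.016 0.017] turn units [-0.003 -0.032 -0.005] toolz [-0.234 -0.664 -0.71 ] q [ 0.48  0.29 -0.44  1.83  0.87  1.43 -0.61] f [ 1.2 -0.9 -6. ] t 15.03
```

```bash
cat > chk.py <<'E'
# compare expected bolt axis (from tool pose) with dark pixels across it
import sys
from bench import r,eyes
from h import *
from scipy.spatial.transform import Rotation as Ro
s=r.read_state();R=Ro.from_quat(s['eef_rot']).as_matrix();head=np.array(s['ee_pos'])+R[:,2]*.1659
for cam in('top','scene'):
    c=eyes.camera(cam);g=cv2.cvtColor(c['pixels'],cv2.COLOR_RGB2GRAY).astype(np.float32)
    pickle.dump(c,open(f'chk_{cam}.pkl','wb'))
    for D in(.06,.09,.12,.14):
        A,B=proj(c,[head+R[:,2]*D,head+R[:,2]*(D+.005)]);t=(B-A)/np.linalg.norm(B-A);nn=np.array([-t[1],t[0]])
        k=np.arange(-12,12.1,1);pr=[g[int(round((A+nn*i)[1])),int(round((A+nn*i)[0]))] for i in k]
        print(cam,D,np.round(A,1),np.array(pr).astype(int).tolist())
E
python3 chk.py
```

```text
top 0.06 [463.1 230. ] [134, 137, 133, 135, 138, 139, 137, 135, 112, 47, 38, 37, 38, 38, 34, 30, 28, 29, 37, 48, 50, 54, 81, 102, 110]
top 0.09 [469.  234.5] [138, 137, 135, 135, 135, 136, 135, 139, 114, 72, 35, 35, 34, 34, 31, 33, 23, 25, 24, 33, 27, 30, 25, 35, 51]
top 0.12 [474.6 238.7] [135, 135, 136, 138, 139, 138, 134, 129, 89, 55, 26, 18, 11, 16, 14, 17, 13, 19, 51, 62, 58, 68, 99, 119, 138]
top 0.14 [478.3 241.5] [135, 137, 136, 136, 135, 138, 140, 137, 135, 91, 28, 20, 16, 17, 13, 20, 44, 44, 93, 121, 132, 137, 136, 141, 140]
scene 0.06 [195.2 210.8] [142, 146, 143, 140, 128, 85, 29, 20, 13, 31, 22, 34, 35, 42, 96, 121, 138, 145, 140, 146, 142, 146, 136, 139, 141]
scene 0.09 [188.5 216.6] [143, 142, 150, 131, 131, 67, 18, 20, 17, 32, 33, 33, 33, 67, 126, 134, 143, 144, 144, 139, 148, 141, 143, 143, 142]
scene 0.12 [182.  222.2] [148, 144, 144, 136, 91, 54, 23, 14, 23, 14, 8, 17, 27, 94, 94, 141, 141, 145, 144, 143, 144, 145, 145, 141, 145]
scene 0.14 [177.8 225.8] [145, 142, 144, 144, 125, 68, 29, 23, 11, 11, 13, 13, 39, 108, 117, 137, 145, 141, 141, 141, 141, 144, 140, 141, 144]
```

```bash
python3 - <<'E'
from bench import r
from h import *
from scipy.spatial.transform import Rotation as Ro
s=r.read_state();R=Ro.from_quat(s['eef_rot']).as_matrix();head=np.array(s['ee_pos'])+R[:,2]*.1659
for cam in('top','scene'):
    c=pickle.load(open(f'chk_{cam}.pkl','rb'))
    for D in(.06,.14):
        P=head+R[:,2]*D
        A,B,X,Y=proj(c,[P,P+R[:,2]*.005,P+R[:,0]*.01,P+R[:,1]*.01]);t=(B-A)/np.linalg.norm(B-A);nn=np.array([-t[1],t[0]])
        print(cam,D,'px per 10mm tool x,y across:',np.round([(X-A)@nn,(Y-A)@nn],2))
# plate check in scene: gauge corners predicted
E
```

```text
top 0.06 px per 10mm tool x,y across: [ 1.73 -3.9 ]
top 0.14 px per 10mm tool x,y across: [ 1.66 -3.73]
scene 0.06 px per 10mm tool x,y across: [-3.62 -2.21]
scene 0.14 px per 10mm tool x,y across: [-3.47 -2.12]
```

```bash
python3 -m inch '[[0.3,0,0,0,0,0],[0.3,0,0,0,0,0],[0.3,0,0,0,0,0],[0.3,0,0,0,0,0],[0.3,0,0,0,0,0]]'; python3 -m inch '[[0.05,0,0,0,0,0],[0.05,0,0,0,0,0],[0.05,0,0,0,0,0],[0,0,0,0,0,0],[0,0,0,0,0,0]]';  python3 go.py 0.5077 -0.154 0.2662 70.6 -45; python3 chk.py | grep scene
```

```text
time: 15.55
ee_pos: [0.5038, -0.165, 0.2826]
eef_rot: [0.755, 0.534, -0.311, 0.222]
ft_force: [1.1, -0.8, -7.0]
width: 0.0355
grip_force: 40.0
time: 15.97
ee_pos: [0.5045, -0.1628, 0.2787]
eef_rot: [0.755, 0.533, -0.311, 0.221]
ft_force: [0.4, -0.5, -5.5]
width: 0.0358
grip_force: 40.0
pos [ 0.5045 -0.1628  0.2787] shift units [0.386 0.    0.056] turn units [ 0.003 -0.012 -0.024] toolz [-0.234 -0.666 -0.708] q [ 0.41  0.37 -0.47  1.84  0.88  1.45 -0.74] f [ 0.4 -0.5 -5.5] t 15.97
scene 0.06 [218.2 220.6] [146, 141, 114, 114, 102, 116, 100, 67, 31, 22, 35, 35, 29, 36, 54, 106, 138, 144, 150, 145, 148, 148, 148, 147, 145]
scene 0.09 [211.4 226. ] [111, 117, 144, 137, 113, 113, 77, 63, 21, 24, 24, 34, 40, 38, 75, 75, 128, 147, 145, 143, 147, 141, 138, 144, 145]
scene 0.12 [204.8 231.3] [56, 56, 55, 97, 97, 86, 62, 15, 9, 9, 7, 17, 22, 28, 28, 87, 140, 142, 144, 140, 144, 142, 147, 146, 142]
scene 0.14 [200.5 234.7] [50, 43, 43, 51, 77, 78, 35, 35, 15, 3, 10, 20, 25, 31, 92, 114, 139, 148, 142, 149, 143, 145, 145, 143, 142]
```

```bash
python3 -m inch '[[0.05,0,0,0,0,0],[0.05,0,0,0,0,0],[0.05,0,0,0,0,0],[0,0,0,0,0,0],[0,0,0,0,0,0]]'; python3 -m inch '[[0.03,0,0,0,0,0],[0,0,0,0,0,0],[0.03,0,0,0,0,0],[0,0,0,0,0,0],[0,0,0,0,0,0]]'; python3 -m inch '[[0.03,0,0,0,0,0],[0,0,0,0,0,0],[0.03,0,0,0,0,0],[0,0,0,0,0,0],[0,0,0,0,0,0]]'; python3 go.py 0.5077 -0.154 0.2662 70.6 -45
```

```text
time: 16.48
ee_pos: [0.5061, -0.1587, 0.2744]
eef_rot: [0.755, 0.533, -0.312, 0.222]
ft_force: [1.2, -2.9, -3.5]
width: 0.0359
grip_force: 40.0
time: 16.9
ee_pos: [0.5067, -0.1573, 0.2729]
eef_rot: [0.755, 0.533, -0.312, 0.222]
ft_force: [1.0, -4.6, 0.7]
width: 0.0354
grip_force: 40.0
time: 17.32
ee_pos: [0.5073, -0.1568, 0.272]
eef_rot: [0.755, 0.532, -0.312, 0.223]
ft_force: [0.5, -9.2, 4.4]
width: 0.0355
grip_force: 40.0
pos [ 0.5073 -0.1568  0.272 ] shift units [ 0.152 -0.014  0.054] turn units [ 0.008  0.014 -0.04 ] toolz [-0.234 -0.668 -0.706] q [ 0.4   0.39 -0.47  1.84  0.89  1.45 -0.76] f [ 0.5 -9.2  4.4] t 17.32
```

```bash
python3 -m inch '[[0,0,0.05,0,0,0],[0,0,0.05,0,0,0],[0,0,0,0,0,0],[0,0,0,0,0,0],[0,0,0,0,0,0]]';  python3 -m inch '[[0,0,0,0,0,0],[0,0,0,0,0,0],[0,0,0,0,0,0],[0,0,0,0,0,0],[0,0,0,0,0,0]]' 0.4; python3 -m inch '[[0,0,0,0,0,0],[0,0,0,0,0,0],[0,0,0,0,0,0],[0,0,0,0,0,0],[0,0,0,0,0,0]]' 1; python3 chk.py; python3 go.py 0.5077 -0.154 0.2662 70.6 -45
```

```text
time: 17.73
ee_pos: [0.5067, -0.1587, 0.2698]
eef_rot: [0.755, 0.532, -0.312, 0.223]
ft_force: [0.8, -5.0, 10.1]
width: 0.0357
grip_force: 40.0
time: 18.15
ee_pos: [0.5062, -0.1576, 0.2677]
eef_rot: [0.755, 0.534, -0.311, 0.221]
ft_force: [0.4, -0.4, 0.0]
width: 0.0578
grip_force: 0.0
time: 18.57
ee_pos: [0.5062, -0.1579, 0.2679]
eef_rot: [0.755, 0.533, -0.311, 0.221]
ft_force: [-0.3, 0.0, 0.7]
width: 0.084
grip_force: 0.0
top 0.06 [437.6 225.6] [135, 137, 139, 136, 136, 136, 127, 66, 66, 37, 37, 34, 33, 38, 29, 27, 19, 23, 31, 43, 66, 60, 51, 38, 38]
top 0.09 [443.6 229.9] [137, 141, 135, 131, 136, 127, 88, 50, 41, 32, 33, 37, 35, 33, 32, 32, 38, 53, 50, 45, 46, 46, 51, 54, 53]
top 0.12 [449.4 234.1] [138, 137, 119, 97, 90, 90, 86, 55, 30, 27, 27, 34, 36, 29, 25, 25, 29, 47, 79, 90, 73, 52, 35, 46, 52]
top 0.14 [453.2 236.8] [134, 129, 104, 93, 75, 73, 61, 47, 47, 19, 17, 18, 16, 16, 13, 9, 28, 61, 66, 74, 79, 54, 36, 47, 53]
scene 0.06 [221.2 223. ] [85, 108, 95, 69, 116, 116, 121, 100, 76, 53, 33, 27, 28, 41, 37, 46, 75, 126, 145, 145, 147, 148, 147, 147, 147]
scene 0.09 [214.4 228.3] [54, 58, 73, 109, 117, 142, 149, 102, 71, 31, 23, 29, 28, 28, 41, 49, 88, 129, 129, 141, 144, 140, 147, 147, 148]
scene 0.12 [207.8 233.5] [55, 55, 55, 63, 56, 60, 86, 96, 94, 61, 25, 29, 32, 27, 38, 34, 60, 60, 98, 137, 143, 144, 144, 144, 140]
scene 0.14 [203.5 236.9] [59, 54, 53, 57, 54, 48, 49, 62, 77, 42, 21, 8, 23, 14, 24, 31, 59, 125, 133, 142, 142, 143, 144, 145, 144]
pos [ 0.5062 -0.1579  0.2679] shift units [ 0.104  0.003 -0.043] turn units [ 0.003 -0.015 -0.018] toolz [-0.234 -0.666 -0.708] q [ 0.4   0.39 -0.47  1.84  0.89  1.44 -0.76] f [ 0.2 -0.8  0.3] t 18.67
```

The bolt lies in the rest, released (finger force 0, axis in line with the tool). I check that the shank-grasp and placing poses can be reached before retreating.

```bash
python3 lg.py; python3 fit.py; cat > ik.py <<'E'
from kin import *
s,p=json.load(open('kin.json'));q0=np.array(data()[-1][0])
def tool(yaw,ti):return Ro.from_euler('z',yaw,degrees=True)*Ro.from_euler('x',180,degrees=True)*Ro.from_euler('y',ti,degrees=True)
def ik(P,T):
    def f(q):
        x,R=fk(p,q,s);return list((x-P)*5)+list((R.inv()*T).as_rotvec())+list(.003*(q-q0))
    best=None
    rng=np.random.default_rng(0)
    for k in range(12):
        st=np.clip(q0,lo+.01,hi-.01) if k==0 else lo+(hi-lo)*rng.uniform(.1,.9,7)
        z=least_squares(f,st,bounds=(lo,hi))
        e=np.linalg.norm(z.fun[:6])
        if best is None or (e+.02*np.abs(z.x-q0).max())<best[0]:best=(e+.02*np.abs(z.x-q0).max(),e,z.x)
    return best[1:]
for n,P,yw,ti in(('grasp',[.4125,-.4244,.216],70.6,45),('pre',[.389,-.491,.287],70.6,45),('grasp30',[.43,-.38,.23],70.6,25),('nest',[.482,-.002,.242],87.6,0),('high',[.42,-.33,.4],70.6,45)):
    e,q=ik(np.array(P),tool(yw,ti));print(n,round(e,4),np.round(q,2))
E
python3 ik.py
```

```text
(np.float64(0.002608200467790186), [-1, 1, -1, 1, -1, 1, -1], array([2.66092019e-01, 4.48087763e-01, 4.30415502e-01, 1.85465284e-01,
       2.96466157e-02, 3.39214412e-02, 1.31306253e-03, 3.70791378e-03,
       1.57079633e+00]), np.float64(0.02755174305635344))
grasp 0.0 [ 1.61  1.   -1.16  1.52  0.13  1.33  0.21]
pre 0.0 [ 1.61  0.92 -1.1   1.33  0.05  1.55  0.28]
grasp30 0.0 [ 1.51  0.76 -1.08  1.67  0.25  1.17  0.09]
nest 0.0 [ 0.7   0.34 -0.92  2.    0.33  0.96 -0.44]
high 0.0 [ 1.68  0.79 -1.47  1.55  0.01  1.43 -0.06]
```

```bash
python3 -m inch '[[0,0,-0.3,0,0,0],[0,0,-0.6,0,0,0],[0,0,-0.6,0,0,0],[0,0,-0.6,0,0,0],[0,0,-0.6,0,0,0]]'
```

```text
time: 19.08
ee_pos: [0.5317, -0.0845, 0.346]
eef_rot: [0.755, 0.534, -0.311, 0.221]
ft_force: [0.3, -0.7, -0.8]
width: 0.0869
grip_force: 0.0
```

```bash
for i in 1 2; do python3 -m inch '[[0,0,-0.2,0,0.65,0],[0,0,-0.2,0,0.65,0],[0,0,-0.2,0,0.65,0],[0,0,-0.2,0,0.65,0],[0,0,-0.2,0,0.65,0]]' | head -3; done; python3 go.py 0.385 -0.495 0.42 70.6 0
```

```text
time: 19.5
ee_pos: [0.5394, -0.0626, 0.3778]
eef_rot: [0.801, 0.567, -0.157, 0.113]
time: 19.92
ee_pos: [0.5423, -0.054, 0.4166]
eef_rot: [0.816, 0.578, 0.001, 0.001]
pos [ 0.5423 -0.054   0.4166] shift units [-11.706  -0.054  -0.091] turn units [ 0.022 -0.004  0.005] toolz [ 0.003 -0.    -1.   ] q [ 0.57  0.2  -0.63  1.63  0.12  1.34 -0.41] f [-1.2  0.6 -0.3] t 19.92
```

Now I travel over to the other side of the rest, then tilt the other way.

```bash
for i in 1 2 3; do python3 -m inch '[[-0.78,0,0,0,0,0],[-0.78,0,0,0,0,0],[-0.78,0,0,0,0,0],[-0.78,0,0,0,0,0],[-0.78,0,0,0,0,0]]' | head -2; done; for i in 1 2; do python3 -m inch '[[0,0,0,0,0.65,0],[0,0,0,0,0.65,0],[0,0,0,0,0.65,0],[0,0,0,0,0.65,0],[0,0,0,0,0.65,0]]' |head -3; python3 lg.py;  done; python3 go.py 0.389 -0.491 0.287 70.6 45
```

```text
time: 20.33
ee_pos: [0.4897, -0.2027, 0.4167]
time: 20.75
ee_pos: [0.4379, -0.3499, 0.4173]
time: 21.17
ee_pos: [0.3861, -0.4971, 0.4178]
time: 21.58
ee_pos: [0.3868, -0.4958, 0.4179]
eef_rot: [0.8, 0.567, 0.159, -0.111]
time: 22.0
ee_pos: [0.3867, -0.496, 0.4179]
eef_rot: [0.754, 0.535, 0.311, -0.219]
pos [ 0.3867 -0.496   0.4179] shift units [-2.205  0.004  2.422] turn units [0.014 0.043 0.021] toolz [ 0.235  0.663 -0.711] q [ 1.26  0.55 -0.41  1.26 -0.46  1.77  0.52] f [ 0.4  0.  -0.2] t 22.0
```

```bash
python3 -m inch '[[-0.44,0,0.48,0.01,0.04,0.02],[-0.44,0,0.48,0,0,0],[-0.44,0,0.48,0,0,0],[-0.44,0,0.48,0,0,0],[-0.44,0,0.48,0,0,0]]'; python3 -m inch '[[0,0,0,0,0,0],[0,0,0,0,0,0],[0,0,0,0,0,0],[0,0,0,0,0,0],[0,0,0,0,0,0]]' 0.3 | head -3;python3 lg.py; python3 go.py 0.4122 -0.4252 0.216 70.6 45; python3 - <<'E'
from bench import eyes
from h import *
c=eyes.camera('wrist');im=crop(c['pixels'],0,0,640,400,1)
yaw=np.radians(-19.4);X=np.array([np.cos(yaw),np.sin(yaw),0]);Y=np.array([-X[1],X[0],0]);Z=np.array([0,0,1.]);a=(Y+Z)/2**.5;n=(Z-Y)/2**.5
m=np.array([.4507,-.3158,.1])
for w in(-.011,0,.011):
    u=proj(c,[m+X*w+a*t for t in(-.082,-.034,0,.026,.053)])
    for p,q in zip(u[:-1],u[1:]):cv2.line(im,tuple(map(int,p)),tuple(map(int,q)),(0,0,255) if w else (0,255,255),1)
    for p in u:cv2.circle(im,tuple(map(int,p)),2,(0,255,0),-1)
cv2.imwrite('pics/w8.png',im)
E
```

```text
time: 22.42
ee_pos: [0.3884, -0.4912, 0.2864]
eef_rot: [0.755, 0.534, 0.311, -0.22]
ft_force: [0.6, 0.3, 0.2]
width: 0.0869
grip_force: 0.0
time: 22.83
ee_pos: [0.3883, -0.4919, 0.2888]
eef_rot: [0.755, 0.534, 0.311, -0.219]
pos [ 0.3883 -0.4919  0.2888] shift units [-0.019  0.005  2.539] turn units [ 0.02   0.048 -0.003] toolz [ 0.236  0.662 -0.711] q [ 1.25  0.64 -0.39  1.4  -0.42  1.57  0.63] f [-0.1  0.3 -1. ] t 22.83
```

View pics/w8.png

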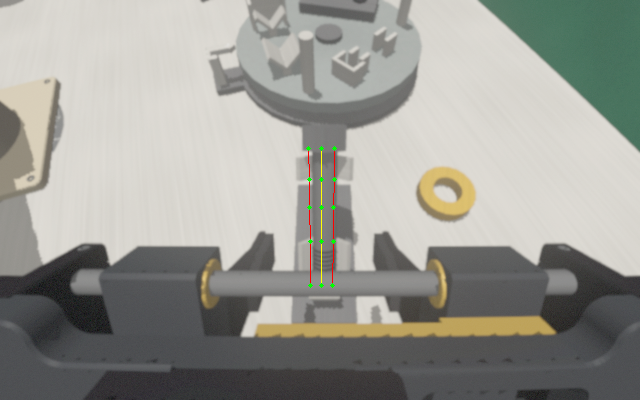

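The last picture shows the bolt seated in the rest. My predicted axis lies on the shank at column 321, the saddles are at rows 160–180 and 240–270, and the head starts at row 150. The fingers straddle it symmetrically, so I grasp the bare middle.

```bash
python3 -m inch '[[0,0,0.55,0.02,0.04,0],[0,0,0.6,0,0,0],[0,0,0.6,0,0,0],[0,0,0.5,0,0,0],[0,0,0.28,0,0,0]]';for i in 1 2; do python3 -m inch '[[0,0,0,0,0,0],[0,0,0,0,0,0],[0,0,0,0,0,0],[0,0,0,0,0,0],[0,0,0,0,0,0]]' -1 45; done; python3 go.py 0.4122 -0.4252 0.216 70.6 45
```

```text
time: 23.3
ee_pos: [0.4121, -0.4224, 0.2145]
eef_rot: [0.754, 0.534, 0.312, -0.223]
ft_force: [-0.0, -0.4, 0.4]
width: 0.0568
grip_force: 0.0
time: 23.72
ee_pos: [0.4113, -0.4251, 0.216]
eef_rot: [0.755, 0.533, 0.312, -0.221]
ft_force: [0.2, -0.6, 0.5]
width: 0.0309
grip_force: 0.0
time: 24.13
ee_pos: [0.4123, -0.4253, 0.2161]
eef_rot: [0.755, 0.533, 0.312, -0.22]
ft_force: [5.6, -4.1, -1.0]
width: 0.0204
grip_force: 45.0
pos [ 0.4123 -0.4253  0.2161] shift units [-0.002 -0.004  0.002] turn units [ 0.024  0.01  -0.011] toolz [ 0.237  0.665 -0.708] q [ 1.21  0.65 -0.42  1.57 -0.44  1.38  0.65] f [ 5.6 -4.1 -1. ] t 24.13
```

```bash
python3 -m inch '[[0,0,0,0,0,0],[0,0,-0.2,0,0,0],[0,0,-0.5,0,0,0],[0,0,-0.8,0,0,0],[0,0,-0.8,0,0,0]]' -1 60;  python3 -m inch '[[0,0,-0.8,0,0,0],[0,0,-0.8,0,0,0],[0,0,-0.8,0,0,0],[0,0,-0.8,0,0,0],[0,0,-0.5,0,0,0]]'; for i in 1 2; do python3 -m inch '[[0,0,0,0,-0.65,0],[0,0,0,0,-0.65,0],[0,0,0,0,-0.65,0],[0,0,0,0,-0.65,0],[0,0,0,0,-0.65,0]]'|head -3; done; python3 go.py 0.482 -0.0025 0.40 87.5 0
```

```text
time: 24.55
ee_pos: [0.3892, -0.4861, 0.2801]
eef_rot: [0.754, 0.533, 0.311, -0.223]
ft_force: [1.2, -1.1, -5.9]
width: 0.0206
grip_force: 60.0
time: 24.97
ee_pos: [0.3534, -0.5868, 0.3866]
eef_rot: [0.756, 0.532, 0.311, -0.221]
ft_force: [0.6, -1.4, -6.2]
width: 0.0204
grip_force: 60.0
time: 25.38
ee_pos: [0.3548, -0.5848, 0.3841]
eef_rot: [0.801, 0.566, 0.158, -0.114]
time: 25.8
ee_pos: [0.3549, -0.5844, 0.3841]
eef_rot: [0.816, 0.578, 0.0, -0.003]
pos [ 0.3549 -0.5844  0.3841] shift units [14.777 -1.847 -0.341] turn units [-0.031 -0.033 -2.464] toolz [-0.003  0.005 -1.   ] q [ 1.11  0.48 -0.22  1.3   0.1   1.37  0.55] f [-0.9  0.1 -7.2] t 25.8
```

```bash
cat > ends.py <<'E'
from bench import r,eyes
from h import *
from scipy.spatial.transform import Rotation as Ro
s=r.read_state();R=Ro.from_quat(s['eef_rot']).as_matrix();G=np.array(s['ee_pos'])+R[:,2]*.164;a=R[:,0]
for cam in('top','scene'):
    c=eyes.camera(cam);g=cv2.cvtColor(c['pixels'],cv2.COLOR_RGB2GRAY).astype(np.float32)
    for nm,ts in(('foot',np.arange(-.100,-.060,.0025)),('head',np.arange(.045,.100,.0025))):
        u=proj(c,[G+a*t for t in ts]).astype(np.float32);v=cv2.remap(g,u[:,0].reshape(1,-1),u[:,1].reshape(1,-1),cv2.INTER_LINEAR)[0]
        print(cam,nm,[f'{t*1000:.1f}:{x:.0f}' for t,x in zip(ts,v)])
    for t in(-.06,.04):
        P=G+a*t;A,B=proj(c,[P,P+a*.005]);d=(B-A)/np.linalg.norm(B-A);nn=np.array([-d[1],d[0]]);k=np.arange(-9,9.1,.75)
        u=(A+k[:,None]*nn).astype(np.float32);v=cv2.remap(g,u[:,0].reshape(1,-1),u[:,1].reshape(1,-1),cv2.INTER_LINEAR)[0];print(cam,'across',t,v.astype(int).tolist())
E
python3 ends.py; python3 go.py 0.482 -0.0025 0.40 87.5 0
```

```text
top foot ['-100.0:64', '-97.5:60', '-95.0:57', '-92.5:54', '-90.0:53', '-87.5:51', '-85.0:47', '-82.5:43', '-80.0:36', '-77.5:32', '-75.0:32', '-72.5:25', '-70.0:18', '-67.5:7', '-65.0:2', '-62.5:3', '-60.0:2']
top head ['45.0:44', '47.5:44', '50.0:41', '52.5:42', '55.0:41', '57.5:43', '60.0:42', '62.5:39', '65.0:32', '67.5:20', '70.0:16', '72.5:14', '75.0:15', '77.5:26', '80.0:47', '82.5:82', '85.0:113', '87.5:126', '90.0:126', '92.5:125', '95.0:125', '97.5:126', '100.0:125']
top across -0.06 [10, 7, 7, 5, 3, 4, 5, 7, 6, 3, 1, 1, 1, 2, 3, 5, 3, 3, 5, 3, 4, 8, 8, 12, 16]
top across 0.04 [54, 54, 53, 51, 48, 37, 28, 24, 27, 33, 39, 43, 45, 44, 43, 41, 39, 40, 45, 50, 54, 58, 56, 54, 53]
scene foot ['-100.0:11', '-97.5:10', '-95.0:11', '-92.5:7', '-90.0:7', '-87.5:11', '-85.0:4', '-82.5:11', '-80.0:15', '-77.5:17', '-75.0:23', '-72.5:21', '-70.0:22', '-67.5:17', '-65.0:20', '-62.5:21', '-60.0:21']
scene head ['45.0:49', '47.5:46', '50.0:46', '52.5:47', '55.0:49', '57.5:45', '60.0:45', '62.5:36', '65.0:20', '67.5:16', '70.0:21', '72.5:15', '75.0:20', '77.5:61', '80.0:113', '82.5:131', '85.0:131', '87.5:133', '90.0:133', '92.5:133', '95.0:133', '97.5:133', '100.0:129']
scene across -0.06 [7, 8, 8, 9, 4, 11, 17, 20, 20, 23, 22, 18, 21, 21, 19, 18, 27, 24, 26, 29, 18, 18, 13, 7, 7]
scene across 0.04 [31, 32, 36, 34, 34, 36, 39, 43, 48, 49, 46, 47, 44, 42, 43, 38, 31, 34, 55, 93, 117, 128, 128, 133, 131]
pos [ 0.3558 -0.5836  0.3847] shift units [14.753 -1.838 -0.305] turn units [-0.024 -0.044 -2.451] toolz [-0.002  0.006 -1.   ] q [ 1.11  0.48 -0.22  1.3   0.1   1.37  0.55] f [ 0.9 -0.2 -5.5] t 25.9
```

```bash
python3 -m inch '[[0,0,-0.05,0,0,-0.49],[0,0,-0.05,0,-0.04,-0.49],[0,0,-0.05,0,0,-0.49],[0,0,-0.05,-0.02,0,-0.49],[0,0,-0.05,0,0,-0.49]]' |head -3; python3 go.py 0.483 -0.001 0.40 87.5 0
```

```text
time: 26.32
ee_pos: [0.355, -0.5845, 0.394]
eef_rot: [0.722, 0.692, 0.002, -0.002]
pos [ 0.355  -0.5845  0.394 ] shift units [14.712  2.572 -0.056] turn units [ 0.003 -0.052  0.006] toolz [ 0.001  0.006 -1.   ] q [ 1.15  0.48 -0.27  1.28  0.12  1.39  0.84] f [ 0.9  0.1 -5.8] t 26.32
```

```bash
for i in 1 2 3; do python3 -m inch '[[0.73,0.128,0,0,0,0],[0.73,0.128,0,0,0,0],[0.73,0.128,0,0,0,0],[0.73,0.128,0,0,0,0],[0.73,0.128,0,0,0,0]]' |head -2; done;  python3 -m inch '[[0.73,0.128,0,0,-0.04,0],[0.73,0.128,0,0,0,0],[0.73,0.128,0,0,0,0],[0.73,0.128,0,0,0,0],[0.8,0.14,0,0,0,0]]' | head -3; python3 -m inch '[[0,0,0,0,0,0],[0,0,0,0,0,0],[0,0,0,0,0,0],[0,0,0,0,0,0],[0,0,0,0,0,0]]' | head -3; python3 go.py 0.483 -0.001 0.40 87.5 0; python3 ends.py
```

```text
time: 26.73
ee_pos: [0.3873, -0.4384, 0.3945]
time: 27.15
ee_pos: [0.4195, -0.2937, 0.3951]
time: 27.57
ee_pos: [0.4516, -0.149, 0.3955]
time: 27.98
ee_pos: [0.4844, -0.0021, 0.3952]
eef_rot: [0.723, 0.69, -0.001, -0.0]
time: 28.4
ee_pos: [0.4845, -0.004, 0.3951]
eef_rot: [0.724, 0.69, -0.001, 0.001]
pos [ 0.4845 -0.004   0.3951] shift units [ 0.074 -0.042 -0.122] turn units [-0.002  0.025 -0.029] toolz [-0.    -0.003 -1.   ] q [ 0.61  0.08 -0.72  1.8   0.06  1.28 -0.17] f [ 0.4  0.7 -6. ] t 28.4
top foot ['-100.0:57', '-97.5:57', '-95.0:53', '-92.5:45', '-90.0:41', '-87.5:38', '-85.0:40', '-82.5:30', '-80.0:21', '-77.5:19', '-75.0:20', '-72.5:30', '-70.0:43', '-67.5:48', '-65.0:51', '-62.5:61', '-60.0:65']
top head ['45.0:98', '47.5:94', '50.0:93', '52.5:90', '55.0:88', '57.5:82', '60.0:81', '62.5:91', '65.0:99', '67.5:101', '70.0:97', '72.5:86', '75.0:78', '77.5:86', '80.0:85', '82.5:82', '85.0:82', '87.5:84', '90.0:84', '92.5:81', '95.0:95', '97.5:127', '100.0:140']
top across -0.06 [73, 73, 71, 70, 69, 69, 69, 67, 67, 68, 68, 66, 64, 63, 63, 63, 64, 64, 63, 63, 65, 70, 79, 84, 88
[... 177 characters left out ...]
, '-95.0:141', '-92.5:143', '-90.0:142', '-87.5:132', '-85.0:97', '-82.5:49', '-80.0:25', '-77.5:21', '-75.0:20', '-72.5:18', '-70.0:17', '-67.5:18', '-65.0:16', '-62.5:17', '-60.0:14']
scene head ['45.0:23', '47.5:21', '50.0:20', '52.5:22', '55.0:23', '57.5:22', '60.0:23', '62.5:24', '65.0:19', '67.5:24', '70.0:29', '72.5:29', '75.0:34', '77.5:31', '80.0:28', '82.5:31', '85.0:50', '87.5:85', '90.0:121', '92.5:139', '95.0:139', '97.5:143', '100.0:143']
scene across -0.06 [142, 140, 138, 134, 116, 84, 52, 28, 16, 13, 12, 10, 14, 16, 17, 18, 32, 61, 100, 128, 144, 144, 142, 142, 144]
scene across 0.04 [11, 6, 9, 19, 22, 19, 22, 24, 22, 18, 24, 25, 24, 27, 24, 24, 24, 21, 17, 11, 9, 8, 7, 6, 6]
```

```bash
python3 -m inch '[[0.075,-0.04,0.5,0,0.02,-0.03],[0,0,0.7,0,0,0],[0,0,0.7,0,0,0],[0,0,0.6,0,0,0],[0,0,0.4,0,0,0]]' |head -3; python3 -m inch '[[0,0,0.1,0,0,0],[0,0,0,0,0,0],[0,0,0,0,0,0],[0,0,0,0,0,0],[0,0,0,0,0,0]]'; python3 go.py 0.483 -0.001 0.242 87.5 0;  python3 look.py top t9 >/dev/null; python3 look.py wrist w9 >/dev/null; python3 - <<'E'
from h import *
c=pickle.load(open('t9.pkl','rb'));g=cv2.cvtColor(c['pixels'],cv2.COLOR_RGB2GRAY)
np.set_printoptions(linewidth=250)
b=proj(c,[[.483,.062,.11],[.483,.0,.11]]);print(b)
u0,v0=map(int,b[0]);print(u0-16,v0-16);print(g[v0-16:v0+17,u0-16:u0+17])
E
```

```text
time: 28.92
ee_pos: [0.4825, -0.0006, 0.2769]
eef_rot: [0.722, 0.692, -0.001, -0.0]
time: 29.33
ee_pos: [0.4838, 0.0, 0.2765]
eef_rot: [0.722, 0.692, 0.001, 0.001]
ft_force: [-0.3, -0.5, -6.1]
width: 0.02
grip_force: 60.0
pos [0.4838 0.     0.2765] shift units [-0.025 -0.021  0.863] turn units [0.024 0.01  0.016] toolz [ 0.003 -0.001 -1.   ] q [ 0.57  0.21 -0.72  1.95  0.16  1.04 -0.26] f [-0.3 -0.5 -6.1] t 29.33
[[287.27598321 209.4414601 ]
 [312.45270267 210.13585507]]
271 193
[[ 90  90  87 ...  99  98  98]
 [ 98  89  89 ...  97  98  97]
 [108  94  90 ...  98  97  98]
 ...
 [109  85  62 ...  91  92  92]
 [124 108  86 ...  91  93  96]
 [128 126 111 ...  92  91  91]]
```

```bash
python3 - <<'E'
from h import *
c=pickle.load(open('t9.pkl','rb'));o=pickle.load(open('t3.pkl','rb'))
G=[cv2.cvtColor(k['pixels'],cv2.COLOR_RGB2GRAY) for k in(o,c)]
for v in(204,209,214):
    for n,g in zip('on',G):print(n,'row',v,'cols 274-300',g[v,274:301].tolist())
for u in(284,288):
    for n,g in zip('on',G):print(n,'col',u,'rows 192-228',g[192:229,u].tolist())
E
```

```text
o row 204 cols 274-300 [47, 52, 61, 73, 83, 100, 129, 137, 99, 56, 40, 50, 73, 88, 90, 88, 91, 86, 88, 87, 96, 108, 111, 108, 108, 112, 110]
n row 204 cols 274-300 [47, 48, 54, 71, 80, 97, 122, 129, 94, 55, 43, 46, 71, 103, 112, 117, 107, 86, 73, 78, 83, 85, 91, 87, 91, 91, 92]
o row 209 cols 274-300 [100, 96, 97, 98, 99, 113, 139, 127, 81, 47, 42, 58, 82, 97, 98, 98, 98, 94, 94, 93, 105, 109, 110, 111, 112, 114, 109]
n row 209 cols 274-300 [89, 95, 92, 96, 97, 108, 129, 122, 79, 45, 43, 44, 47, 67, 94, 102, 93, 85, 79, 77, 81, 81, 87, 87, 88, 91, 93]
o row 214 cols 274-300 [96, 96, 95, 97, 104, 128, 135, 98, 60, 39, 51, 72, 91, 98, 96, 97, 94, 99, 95, 97, 97, 91, 92, 92, 92, 93, 93]
n row 214 cols 274-300 [93, 94, 92, 91, 99, 122, 128, 96, 58, 39, 34, 36, 42, 45, 58, 72, 69, 67, 72, 77, 79, 81, 83, 82, 87, 91, 92]
o col 284 rows 192-228 [95, 95, 97, 97, 98, 116, 138, 127, 81, 51, 41, 40, 40, 38, 38, 39, 39, 42, 41, 38, 40, 43, 51, 53, 54, 61, 92, 134, 126, 80, 55, 72, 93, 97, 98, 100, 94]
n col 284 rows 192-228 [96, 93, 87, 86, 88, 96, 109, 105, 75, 52, 47, 42, 43, 43, 42, 44, 44, 43, 41, 43, 47, 44, 34, 33, 46, 52, 88, 127, 119, 78, 53, 73, 89, 95, 93, 92, 92]
o col 288 rows 192-228 [92, 94, 97, 94, 94, 105, 135, 140, 95, 55, 54, 68, 90, 98, 98, 97, 100, 98, 97, 98, 97, 97, 96, 97, 97, 96, 112, 143, 142, 97, 57, 67, 90, 98, 100, 97, 97]
n col 288 rows 192-228 [112, 116, 119, 123, 127, 128, 131, 130, 125, 124, 122, 119, 112, 115, 109, 106, 104, 94, 90, 87, 84, 71, 58, 49, 61, 68, 95, 131, 135, 91, 54, 64, 86, 95, 92, 91, 91]
```

```bash
python3 -m inch '[[0,0.02,0.1,0,0,0],[0,0,0.1,0,0,0],[0,0,0.1,0,0,0],[0,0,0.1,0,0,0],[0,0,0,0,0,0]]' |tail -5; python3 -m inch '[[0,0,0.1,0,0,0],[0,0,0.08,0,0,0],[0,0,0.05,0,0,0],[0,0,0,0,0,0],[0,0,0,0,0,0]]'|tail -5; python3 go.py 0.4845 -0.0005 0.242 87.5 0
```

```text
ee_pos: [0.4837, -0.0001, 0.2581]
eef_rot: [0.722, 0.692, -0.001, -0.0]
ft_force: [-0.3, -0.8, -5.8]
width: 0.0206
grip_force: 60.0
ee_pos: [0.4841, 0.0, 0.2499]
eef_rot: [0.722, 0.692, -0.0, 0.0]
ft_force: [0.4, -0.6, -5.6]
width: 0.0204
grip_force: 60.0
pos [0.4841 0.     0.2499] shift units [-0.012  0.011  0.198] turn units [0.005 0.007 0.019] toolz [ 0.001 -0.001 -1.   ] q [ 0.55  0.25 -0.71  1.97  0.2   0.99 -0.29] f [ 0.4 -0.6 -5.6] t 30.27
```

```bash
python3 -m inch '[[0,0,0.03,0,0,0],[0,0,0.03,0,0,0],[0,0,0.03,0,0,0],[0,0,0.03,0,0,0],[0,0,0,0,0,0]]' |tail -5|head -3; python3 -m inch '[[0,0,0.02,0,0,0],[0,0,0.02,0,0,0],[0,0,0.02,0,0,0],[0,0,0,0,0,0],[0,0,0,0,0,0]]'|tail -5|head -3; python3 go.py 0.4845 -0.0005 0.242 87.5 0
```

```text
ee_pos: [0.484, -0.0, 0.245]
eef_rot: [0.722, 0.692, -0.0, 0.0]
ft_force: [-0.5, 0.2, -5.3]
ee_pos: [0.4841, -0.0, 0.2428]
eef_rot: [0.722, 0.692, -0.0, 0.001]
ft_force: [-0.6, -0.3, -5.5]
pos [ 0.4841 -0.      0.2428] shift units [-0.011  0.011  0.019] turn units [0.005 0.008 0.018] toolz [ 0.001 -0.001 -1.   ] q [ 0.55  0.26 -0.71  1.97  0.21  0.97 -0.3 ] f [-0.6 -0.3 -5.5] t 31.1
```

```bash
for i in 1 2 3; do python3 -m inch '[[0,0,0.02,0,0,0],[0,0,0.02,0,0,0],[0,0,0,0,0,0],[0,0,0,0,0,0],[0,0,0,0,0,0]]' |tail -5|head -3;done
```

```text
ee_pos: [0.4842, -0.0, 0.2413]
eef_rot: [0.722, 0.692, 0.0, 0.001]
ft_force: [1.0, -0.3, -5.2]
ee_pos: [0.4844, 0.0, 0.2405]
eef_rot: [0.722, 0.692, -0.0, 0.001]
ft_force: [-3.1, -1.0, 7.5]
ee_pos: [0.4844, 0.0002, 0.2403]
eef_rot: [0.722, 0.692, -0.001, 0.001]
ft_force: [-14.2, -0.4, 29.0]
```

```bash
python3 -m inch '[[0,0,-0.02,0,0,0],[0,0,-0.015,0,0,0],[0,0,0,0,0,0],[0,0,0,0,0,0],[0,0,0,0,0,0]]' |tail -5; python3 -m inch '[[0,0,0,0,0,0],[0,0,0,0,0,0],[0,0,0,0,0,0],[0,0,0,0,0,0],[0,0,0,0,0,0]]' -1 8 |tail -5; python3 -m inch '[[0,0,0,0,0,0],[0,0,0,0,0,0],[0,0,0,0,0,0],[0,0,0,0,0,0],[0,0,0,0,0,0]]' -0.1|tail -5
```

```text
ee_pos: [0.4844, 0.0001, 0.2405]
eef_rot: [0.722, 0.692, -0.0, 0.001]
ft_force: [-5.3, 0.0, 9.7]
width: 0.0204
grip_force: 60.0
ee_pos: [0.4843, 0.0001, 0.2403]
eef_rot: [0.722, 0.692, -0.0, 0.001]
ft_force: [-3.8, -0.9, 7.3]
width: 0.0214
grip_force: 8.0
ee_pos: [0.4842, 0.0, 0.2395]
eef_rot: [0.722, 0.692, 0.0, 0.001]
ft_force: [0.2, 0.3, 0.0]
width: 0.0385
grip_force: 0.0
```

```bash
python3 -m inch '[[0,0,-0.1,0,0,0],[0,0,-0.3,0,0,0],[0,0,-0.6,0,0,0],[0,0,-0.9,0,0,0],[0,0,-0.9,0,0,0]]'|tail -5; for i in 1 2; do python3 -m inch '[[-0.95,0,-0.2,0,0,0],[-0.95,0,-0.2,0,0,0],[-0.95,0,-0.2,0,0,0],[-0.95,0,-0.2,0,0,0],[-0.95,0,-0.2,0,0,0]]' | head -2; done; python3 -m inch '[[0,0,0,0,0,0],[0,0,0,0,0,0],[0,0,0,0,0,0],[0,0,0,0,0,0],[0,0,0,0,0,0]]' | head -2; python3 look.py top t10; python3 look.py scene s10 >/dev/null; python3 - <<'E'
from h import *
c=pickle.load(open('t10.pkl','rb'));s=pickle.load(open('s10.pkl','rb'));o=pickle.load(open('t3.pkl','rb'));so=pickle.load(open('s3.pkl','rb'))
# axis profile of bolt in nest
yw=np.radians(87.5);a=np.array([np.cos(yw),np.sin(yw),0]);x=np.array([a[1],-a[0],0]);N=np.array([.484,-.0005,.078])
def prof(c,P):
    g=cv2.cvtColor(c['pixels'],cv2.COLOR_RGB2GRAY).astype(np.float32);u=proj(c,P).astype(np.float32);return cv2.remap(g,u[:,:1].T.copy(),u[:,1:].T.copy(),cv2.INTER_LINEAR)[0].astype(int).tolist()
t=np.arange(-.1,.1,.005)
for n,k in(('top',c),('top empty',o),('scene',s),('scene empty',so)):
    print(n,'along -100..95 step5',prof(k,[N+a*q+np.array([0,0,.011]) for q in t]))
    for q in(-.08,-.01,.02):print('  across',q,'-30..30 step3',prof(k,[N+a*q+x*w for w in np.arange(-.03,.031,.003)]))
q=lambda x,y:(250+x/4,150+y/4)
g=[cv2.cvtColor(k['pixels'],cv2.COLOR_RGB2GRAY).astype(np.float32) for k in(o,c)]
# post shift between t3 and t10
for u,v in((268,197),(359,203)):
    T=g[0][v-6:v+7,u-6:u+7];r_=cv2.matchTemplate(g[1][v-12:v+13,u-12:u+13],T,cv2.TM_CCOEFF_NORMED);print('post shift px',np.array(np.unravel_index(r_.argmax(),r_.shape))-6,r_.max())
E
```

```text
ee_pos: [0.4835, 0.0004, 0.3533]
eef_rot: [0.721, 0.693, -0.0, -0.0]
ft_force: [1.8, -0.4, 0.5]
width: 0.0391
grip_force: 0.0
time: 34.43
ee_pos: [0.4756, -0.1912, 0.3935]
time: 34.85
ee_pos: [0.4676, -0.3811, 0.4336]
time: 35.27
ee_pos: [0.4687, -0.3781, 0.4322]
35.32 [ 0.4686 -0.3782  0.4321] [ 7.209e-01  6.930e-01 -0.000e+00  7.000e-04] [ 0.961  0.302 -0.447  1.465  0.131  1.402  0.47 ] [ 0.2574 -0.024   1.3272]
top along -100..95 step5 [96, 96, 93, 52, 43, 36, 33, 35, 35, 32, 33, 32, 39, 47, 52, 53, 53, 54, 51, 51, 53, 53, 55, 53, 54, 55, 54, 56, 57, 55, 47, 37, 45, 45, 45, 52, 128, 111, 98, 96]
  across -0.08 -30..30 step3 [95, 96, 93, 93, 93, 81, 50, 37, 37, 43, 44, 43, 44, 57, 79, 92, 93, 95, 96, 98, 96]
  across -0.01 -30..30 step3 [95, 94, 94, 94, 93, 82, 50, 33, 41, 49, 52, 51, 48, 47, 68, 88, 92, 91, 91, 91, 88]
  across 0.02 -30..30 step3 [95, 86, 67, 72, 83, 78, 53, 31, 39, 48, 53, 53, 46, 42, 49, 60, 69, 82, 90, 92, 90]
top empty along -100..95 step5 [95, 96, 95, 93, 94, 89, 90, 107, 111, 110, 112, 111, 111, 110, 111, 102, 93, 91, 94, 92, 90, 94, 94, 93, 76, 75, 109, 11
[... 849 characters left out ...]
[90, 88, 93, 89, 87, 81, 70, 59, 56, 57, 55, 49, 40, 35, 35, 40, 48, 49, 46, 46, 42]
scene empty along -100..95 step5 [94, 92, 87, 87, 86, 102, 112, 111, 114, 110, 108, 111, 111, 109, 95, 85, 89, 89, 87, 85, 88, 85, 88, 80, 91, 111, 113, 110, 93, 60, 46, 51, 45, 43, 41, 57, 114, 132, 129, 131]
  across -0.08 -30..30 step3 [132, 126, 113, 99, 89, 89, 88, 85, 84, 71, 50, 44, 45, 47, 52, 47, 47, 47, 46, 45, 43]
  across -0.01 -30..30 step3 [89, 88, 87, 87, 90, 88, 87, 88, 87, 87, 86, 84, 83, 88, 85, 84, 83, 87, 82, 85, 86]
  across 0.02 -30..30 step3 [82, 86, 88, 84, 83, 83, 84, 80, 84, 79, 75, 70, 75, 78, 70, 57, 42, 40, 40, 40, 38]
post shift px [0 0] 0.99834955
post shift px [0 0] 0.99767977
```

The bolt lies level along the nest axis: its foot is about 85 mm from the nest point, the head is inside the end plate, and the posts have not moved. The arm is clear, so I hand in.

```bash
python3 -c "
from bench import job
print(job.close_job())"
```

```text
the job is handed in; nothing more can be done
None
```

The job is handed in, with no verdict returned: the large nest is at the pointer and the bolt is released in it with its head in the pocket, about 3 mm off along its length; I checked this from camera measurements only, and did not re-check the two bystanders.

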